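# Clear the injector bench: balls back in the tin, clamp discs in the case

### The arm

A 6-joint arm with a two-finger parallel gripper is mounted at the origin on the work surface. World frame = base frame: x ahead of the robot, y to its left, z up, the work surface at z = 0. Lengths are in m, angles in rad, forces in N, time in s.
With the tool pointing down it reaches from about 0.375 to 0.9 m from the base axis. Payload 3.1 kg.
Tool frame: the origin (TCP) lies between the finger pads; the fingertips stand 19 mm ahead of it and the grasp point (between the pads) is the TCP; z points along the fingers, y is the line along which they close (so a half turn about z gives the same grasp; the last joint's range is limited). The gripper opens to 87 mm and grips with 3 to 60 N. Pads are 19 mm wide; open, the fingers measure 117 mm over their backs; the gripper's body (75 mm by 190 mm) begins 51 mm behind the grasp point.
Start: joints at [-1.486, 0.527, 1.433, -0, 1.181, -0.178], TCP at [0.163, -0.603, 0.242] pointing down, gripper open.
Joint ranges: [-3.08, 3.08], [-0.75, 2.2], [0.22, 2.44], [-1.43, 4.57], [0, 2.65], [-2.85, 2.85]. Speed limits (rad/s): [2.79, 2.79, 3.14, 3.14, 3.14, 3.14].

### API

Orientations are given as a unit quaternion [x, y, z, w].
In Python, from rig import telemetry, viewer, hand_in gives the robot as it stands. The module is installed in compiled form; this text tells all that it offers.
- The arm moves only by the shell command python3 -m creep 'ROWS' [FORCE]. ROWS is JSON, a list of rows, each an object with "translation": the shift along the tool's x, y, z in mm, a list of three; "roll": the turn about the tool's z in degrees; "gripper": the finger opening in mm, from 0 to 87. In form: [{"translation": [tx, ty, tz], "roll": roll, "gripper": gripper}, ...]. A call has 1 to 5 rows; each row is the pose to reach, as a shift and turn from the pose commanded when the call began, along the tool's axes at that moment; what a row does not reach only later rows make up. A row lasts 1/12 s, in which the tool goes at most 41.7 mm and 7.16 degrees, less where a joint would pass 70% of its speed; a pose out of reach is approached as far as the arm can. A call with a gripper value outside its range is refused whole. The fingers move at their own pace and stop on an object; FORCE is the grip in N (left out, the last holds). Time passes only in rows, so rows that repeat a pose let the fingers close. It gives the time, the measured TCP pose, the force, the opening and the grip force at its end, in the units of the state.
- telemetry.get_obs(): the state, without advancing time (a new reading comes with each control period).
- viewer.camera(name): name is "scene" or "top" or "wrist"; returns the picture (480x640x3 uint8, blue, green, red); there is no depth.
- viewer.camera_info(name): a dict with "intrinsics" (3x3 intrinsics, pixels), "rvec" (rotation vector, rad) and "tvec" (3), from world to camera coordinates, as OpenCV has them; the wrist camera has in their place "hand_eye" (4x4, takes a point from camera to tool coordinates, whose origin is the TCP and whose axes are the flange's). Camera axes: x right, y down, z forward; pixel columns grow to the right and rows downward; lengths in m; the calibration is good to about 2 mm. A picture is of the moment at which its call begins: read the wrist's pose just before it. camera_info takes no time and is no camera call.
- hand_in(): hands the job in; it is judged then, once.
Trained networks look in the newest picture that a camera, given by its name, has taken for a name from the list of things; names that differ only in an ending like _2 or _b are one class to them, and where a whole thing is asked for, a point or a joint stands for the part that bears it (a point fixed in the world has none). Each returns a list of dicts, best first, with "p" (0 to 1); they miss things now and then, are a little off and sometimes report something else, mostly with a low value. They report only what shows in the picture. A call takes as long as a camera call.
- viewer.recognise(camera, thing): "bbox" ([left, top, width, height] in pixels, round what is visible of it).
The state is a dict: "time": time; "q": joint angles; "joint_velocities": joint speeds; "joint_torque": joint torques, N m; "position": TCP position; "tool_rot": TCP orientation; "ft_force": force on the tool from outside, world axes, zero at the start; "moment": the same for the moment, N m; "grip_width": finger opening in m; "grip_force": force on a finger pad.
Only numpy, scipy, OpenCV 4.12 (cv2) and the standard library are available. Lean on these libraries where they do the work, as an engineer would, in place of code of your own. Each camera call takes 0.05 s, during which the arm holds its last target. There are 200 camera calls.

### The job

Tidy up after an injector rebuild: first swing the green lid of the grey service case up and back until it rests on its stop, and leave it open. Then lift the red lid off the tin by its knob, lay it knob up on the green mat, tip all six steel balls from the blue cup into the tin, put the lid back on the tin so that it sits fully home, and stand the empty cup upright on the bench. Lay every slotted clamp disc (two to four of them are on the bench) flat on the floor of the case with the hub up, none on top of another, and leave the spray can, the wrench, the socket and the brass block where they are.

Things in the scene. Friction and masses are not known exactly. Their poses are not given: they have to be found in the camera images.
- case: Open-topped grey plastic service case fixed to the bench: outside 180 (its x) x 220 (its y) x 70 high mm, walls and floor 5 mm thick. Origin: centre of its underside; x points from the front wall (robot's side) to the hinged back wall, z up.
- case_lid (a joint): Hinge of the case's green lid, rad: 0 shut (it starts shut or a little ajar), grows as the lid swings up and back, 1.9 on its stop (leaning back beyond upright). The hinge is stiff (about 0.4 N m): the lid, 180 x 220 x 8 mm, 0.3 kg, stays at whatever angle it is left. The hinge line runs along the case's y.
- case_lid_hinge (a point): Middle of the lid's hinge line, on the top of the case's back wall, 70.5 mm above the bench. This frame turns with the lid: x lies along the lid (the free front edge is at x = -180 mm), y along the hinge, z out of the lid's outer face, which is at z = +8 mm.
- case_lid_handle (a point): Middle of the lid's black bar handle, a round bar 11 mm thick and 100 mm long along the case's y, 35 mm clear of the lid's outer face and 30 mm from its front edge, at (-150, 0, +43) mm in the hinge frame; it sits on top when the lid is shut. The bar may turn between the fingers.
- tin: Round aluminium tin with a black foot band, fixed to the bench, 106 mm outside diameter, 80 mm high, 3 mm wall, 4 mm floor, open at the top once its lid is off. Origin: centre of its underside, z up.
- tin_lid: Loose round lid of the tin, 0.1 to 0.21 kg: a red plate 112 mm in diameter and 6 mm thick, under it an aluminium plug 88 mm in diameter and 10 mm deep which drops into the tin's 100 mm mouth, and a black knob on top. Origin: centre of the plug's underside; z up towards the knob. Seated on the tin its origin is 70 mm above the bench; the plate then rests on the rim.
- tin_lid_knob (a point): Grip point on the lid's knob: a black upright cylinder 22 mm in diameter and 30 mm tall, standing on the red plate; this point is 40 mm above the lid's origin, 6 mm below the knob's top.
- mat: Bright green square mat, 130 x 130 x 4 mm, fixed to the bench, where the tin's lid is laid. Origin: centre of its underside.
- cup: Loose straight-sided blue metal cup, 64 mm outside diameter, 60 mm high, 3 mm wall, 4 mm floor, 0.1 to 0.16 kg; holds the six balls. Origin: centre of its underside; z towards its mouth.
- ball1_center (a point): Centre of steel ball 1 of 6, 16 mm in diameter, 17 g; the balls start in the cup and roll freely.
- ball2_center (a point): Centre of steel ball 2 of 6, 16 mm in diameter, 17 g; the balls start in the cup and roll freely.
- ball3_center (a point): Centre of steel ball 3 of 6, 16 mm in diameter, 17 g; the balls start in the cup and roll freely.
- ball4_center (a point): Centre of steel ball 4 of 6, 16 mm in diameter, 17 g; the balls start in the cup and roll freely.
- ball5_center (a point): Centre of steel ball 5 of 6, 16 mm in diameter, 17 g; the balls start in the cup and roll freely.
- ball6_center (a point): Centre of steel ball 6 of 6, 16 mm in diameter, 17 g; the balls start in the cup and roll freely.
- disc1: Slotted clamp disc 1 (2 to 4 of the four are present; None if absent): dark steel disc 54 mm in diameter and 12 mm thick with four brass-coloured slots, and on top a hub 26 mm in diameter, its top 36 mm above the underside; 0.16 kg. Origin: centre of its underside, z towards the hub.
- disc2: Slotted clamp disc 2 (2 to 4 of the four are present; None if absent): dark steel disc 54 mm in diameter and 12 mm thick with four brass-coloured slots, and on top a hub 26 mm in diameter, its top 36 mm above the underside; 0.16 kg. Origin: centre of its underside, z towards the hub.
- disc3: Slotted clamp disc 3 (2 to 4 of the four are present; None if absent): dark steel disc 54 mm in diameter and 12 mm thick with four brass-coloured slots, and on top a hub 26 mm in diameter, its top 36 mm above the underside; 0.16 kg. Origin: centre of its underside, z towards the hub.
- disc4: Slotted clamp disc 4 (2 to 4 of the four are present; None if absent): dark steel disc 54 mm in diameter and 12 mm thick with four brass-coloured slots, and on top a hub 26 mm in diameter, its top 36 mm above the underside; 0.16 kg. Origin: centre of its underside, z towards the hub.
- spray_can: Bystander: red spray can, 60 mm in diameter, 170 mm high, standing at the back of the bench. Origin: centre of its underside.
- wrench: Bystander: 170 mm steel wrench lying at the back of the bench.
- socket: Bystander: small upright steel socket, 22 mm in diameter, 26 mm high, among the things on the bench. Origin: centre of its underside.
- gauge_block: Bystander: brass block 50 x 24 x 20 mm lying towards the back of the bench. Origin: centre of its underside.

How it is judged:
By the outcome, as a careful person would: the job done as asked, in the order asked, and still so for the second after the job is handed in, with the robot touching nothing.
Of disc1, disc2, disc3, disc4 only 2 to 4 are there at a start; the rules pass over those that are not, and their reading is None.
At some moment in a run one of disc1, disc2, disc3, disc4 may be knocked a few centimetres aside while the robot is not near it.
It also fails if it takes over 210 s, if anything falls off the work surface, if the arm or the gripper's body presses on something with over 40 N, if the wrist force passes 120 N, or if a joint passes its speed limit or range.

## Working session

There is one attempt and no reset: what is moved stays moved. The work goes in short steps, Python scripts to look and compute and a shell command to move; the robot and the scene stay as the last step left them, time stands still between calls to the robot, and variables do not carry over. Pictures are saved under pics/ and viewed, at most 14 in all, crops included, and the job is handed in when it is done.

```bash
mkdir -p pics
cat > h.py <<'E'
import numpy as np, cv2
from rig import telemetry, viewer, hand_in
from scipy.spatial.transform import Rotation as R
def cam(c):
    i=viewer.camera_info(c); K=np.array(i["intrinsics"],float)
    if c=="wrist":
        o=telemetry.get_obs(); T=np.eye(4); T[:3,:3]=R.from_quat(o["tool_rot"]).as_matrix(); T[:3,3]=o["position"]
        M=np.linalg.inv(T@np.array(i["hand_eye"]))
        return K,M[:3,:3],M[:3,3]
    return K,cv2.Rodrigues(np.array(i["rvec"],float))[0],np.array(i["tvec"],float).ravel()
def ray(c,u,v,z):
    K,r,t=cam(c); d=r.T@np.linalg.inv(K)@[u,v,1]; o=-r.T@t
    return o+d*(z-o[2])/d[2]
def proj(c,p):
    K,r,t=cam(c); q=K@(r@np.array(p)+t); return q[:2]/q[2]
def snap(c,name):
    im=viewer.camera(c); cv2.imwrite(f"pics/{name}.png",im); return im
def st():
    o=telemetry.get_obs(); r=R.from_quat(o["tool_rot"]).as_matrix()
    print("t %.2f"%o["time"],"p",np.round(np.array(o["position"])*1000,1),"yawx %.1f"%np.degrees(np.arctan2(r[1,0],r[0,0])),"z",np.round(r[:,2],3),"F",np.round(o["ft_force"],1),"M",np.round(o["moment"],2),"w %.1f gf %.1f"%(o["grip_width"]*1000,o["grip_force"]))
def delta(p,yaw=None):
    "tool-axis mm shift and roll to reach world p (m), tool-x yaw deg (mod 180)"
    o=telemetry.get_obs(); r=R.from_quat(o["tool_rot"]).as_matrix()
    d=r.T@(np.array(p)-o["position"])*1000; y=np.degrees(np.arctan2(r[1,0],r[0,0]))
    out=[np.round(d,1)]
    if yaw is not None: out.append(("roll %.1f"%(-((yaw-y+90)%180-90)),"q6 %.2f"%o["q"][5]))
    print("delta",*out)
E
python3 - <<'E'
from h import *
st(); print(np.array(viewer.camera_info("wrist")["hand_eye"]).round(3))
for c in("top","scene"):
    snap(c,c+"0"); K,r,t=cam(c); print(c,(-r.T@t).round(3),K[0,0])
    for n in("case","case_lid_handle","tin","tin_lid","tin_lid_knob","mat","cup","disc1","spray_can","wrench","socket","gauge_block"):
        print(n,[(np.round(d["bbox"]).astype(int).tolist(),round(d["p"],2)) for d in viewer.recognise(c,n)][:5])
E
```

```text
t 0.00 p [ 162.9 -602.7  240.6] yawx 15.1 z [-0.     0.002 -1.   ] F [ 0.3 -0.3 -0.1] M [ 0.03 -0.04 -0.02] w 86.8 gf 0.0
[[-0.001 -0.953 -0.304  0.083]
 [ 1.    -0.001 -0.    -0.   ]
 [-0.    -0.304  0.953 -0.144]
 [ 0.     0.     0.     1.   ]]
top [0.522 0.015 1.133] 594.8730784644874
case [([63, 240, 161, 142], 0.89), ([377, 311, 26, 30], 0.7)]
case_lid_handle []
tin []
tin_lid [([295, 185, 64, 61], 0.95), ([62, 237, 154, 145], 0.53)]
tin_lid_knob [([291, 186, 65, 64], 0.72), ([407, 264, 10, 12], 0.55)]
mat [([454, 223, 66, 69], 0.83)]
cup [([442, 326, 44, 40], 0.9), ([62, 238, 152, 147], 0.34)]
disc1 [([319, 302, 30, 26], 0.94), ([376, 308, 26, 32], 0.6), ([271, 314, 26, 30], 0.59), ([440, 326, 43, 37], 0.5)]
spray_can [([228, 122, 44, 46], 0.62), ([291, 183, 68, 64], 0.55)]
wrench [([325, 140, 89, 22], 0.76), ([270, 313, 27, 31], 0.48)]
socket [([409, 263, 11, 12], 0.49), ([228, 120, 43, 49], 0.35)]
gauge_block [([445, 156, 20, 28], 0.71), ([294, 187, 65, 60], 0.43)]
scene [ 1.267 -0.29   0.947] 504.50548844782526
case [([352, 143, 106, 95], 0.78)]
case_lid_handle [([292, 280, 47, 25], 0.56)]
tin [([292, 278, 48, 26], 0.6)]
tin_lid [([290, 245, 52, 41], 0.57)]
tin_lid_knob [([292, 240, 51, 42], 0.64)]
mat [([140, 274, 74, 68], 0.78)]
cup [([168, 222, 32, 37], 0.88)]
disc1 [([228, 228, 20, 22], 0.79), ([300, 206, 23, 17], 0.54)]
spray_can [([379, 249, 38, 71], 0.95), ([291, 243, 54, 38], 0.35)]
wrench [([266, 327, 78, 34], 0.89), ([272, 220, 22, 24], 0.54), ([377, 248, 38, 70], 0.33)]
socket []
gauge_block [([207, 345, 26, 25], 0.89)]
```

View pics/top0.png

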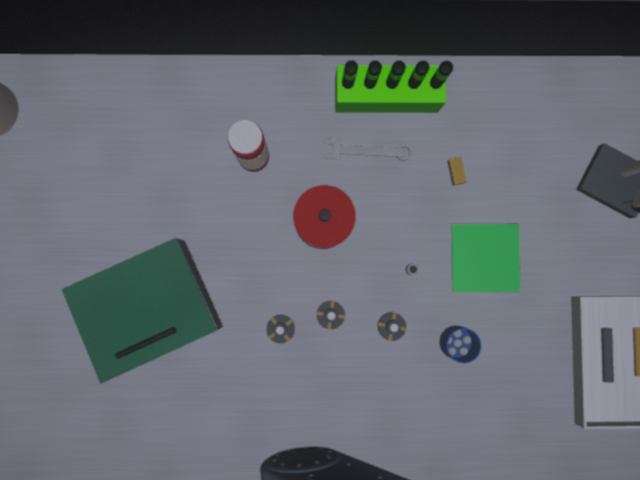

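View pics/scene0.png

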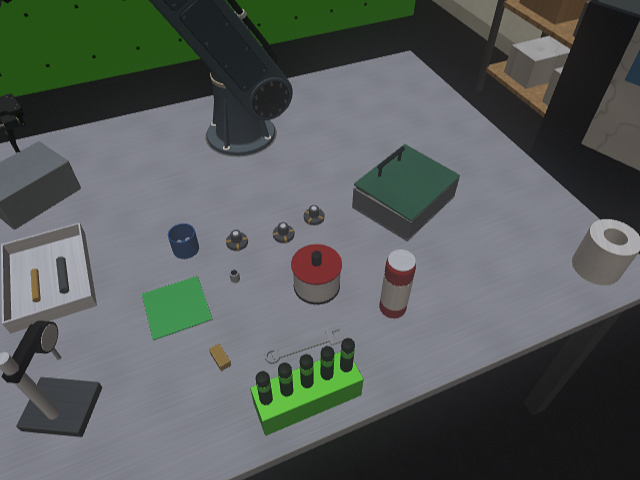

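Run:
```python
from h import *
im=cv2.imread("pics/top0.png"); hsv=cv2.cvtColor(im,cv2.COLOR_BGR2HSV)
# lid: minAreaRect of dark green
def big(m):
    n,l,s,c=cv2.connectedComponentsWithStats(m.astype(np.uint8)); i=1+np.argmax(s[1:,4]); return (l==i),c[i],s[i]
H,S,V=cv2.split(hsv)
g=(H>60)&(H<90)&(S>100)&(V<120); g[:, 260:]=False
m,c,s=big(cv2.morphologyEx(g.astype(np.uint8),cv2.MORPH_CLOSE,np.ones((9,9)))); r=cv2.minAreaRect(np.argwhere(m)[:,::-1].astype(np.float32)); b=cv2.boxPoints(r)
hull=cv2.convexHull(np.argwhere(m)[:,::-1].astype(np.int32)); q=cv2.approxPolyN(hull,4).reshape(-1,2) if hasattr(cv2,'approxPolyN') else b
print("lid",r,q)
P=[ray("top",*p,.0785)[:2] for p in q]
for i in range(4): print(np.round(P[i],3),"len %.3f"%np.linalg.norm(P[i]-P[i-1]),"ang %.1f"%np.degrees(np.arctan2(*(P[i]-P[i-1])[::-1])))
hd=(V<45); hd2=np.zeros_like(hd); hd2[320:365,110:182]=hd[320:365,110:182]
m,c,s=big(hd2&cv2.erode(np.ones_like(V),None).astype(bool)); r=cv2.minAreaRect(np.argwhere(m)[:,::-1].astype(np.float32)); print("handle",r,s)
for z in(.108,.1135,.14,.16):print(z,ray("top",*r[0],z).round(4))
for nm,mm,z,x0,x1,y0,y1 in [("tinlid",((H<8)|(H>172))&(S>150),.086,285,365,180,255),("mat",(H>50)&(H<75)&(S>150),.004,440,530,215,300),("cup",(H>95)&(H<125)&(S>100),.06,430,490,320,370)]:
    k=np.zeros_like(mm); k[y0:y1,x0:x1]=mm[y0:y1,x0:x1]; m,c,s=big(k); (u,v),rad=cv2.minEnclosingCircle(np.argwhere(m)[:,::-1].astype(np.float32)); r=cv2.minAreaRect(np.argwhere(m)[:,::-1].astype(np.float32))
    print(nm,"circ",(round(u,1),round(v,1)),round(rad,1),ray("top",u,v,z).round(4),"rect",ray("top",*r[0],z).round(4),r[1:], s)
for n,u,v,z in [("knob",325,214.5,.116),("d1",280,330,.036),("d2",331.5,316,.036),("d3",394,328,.036),("sock",413,269,.026),("can",246,137,.17),("blk",457,171,.02)]: print(n,ray("top",u,v,z).round(4))
crop=np.vstack([cv2.resize(im[295:365,260:500],(800,233),interpolation=cv2.INTER_CUBIC),cv2.resize(im[180:255,260:500],(800,250),interpolation=cv2.INTER_CUBIC)]);cv2.imwrite("pics/crop0.png",crop)
```

```text
lid ((138.08419799804688, 310.1871337890625), (99.71861267089844, 126.75708770751953), 65.77225494384766) [[101 382]
 [ 63 290]
 [176 239]
 [215 330]]
[0.336 0.371] len 0.216 ang 114.2
[0.496 0.44 ] len 0.174 ang 23.2
[0.585 0.243] len 0.216 ang -65.6
[0.425 0.174] len 0.175 ang -156.5
handle ((145.3783721923828, 342.2297058105469), (5.015568256378174, 64.88320922851562), 65.77225494384766) [116 328  60  30 232]
0.108 [0.4079 0.2871 0.108 ]
0.1135 [0.4085 0.2857 0.1135]
0.14 [0.4115 0.2786 0.14  ]
0.16 [0.4137 0.2733 0.16  ]
tinlid circ (323.7, 216.1) 30.3 [ 0.6248 -0.018   0.086 ] rect [ 0.6251 -0.0176  0.086 ] ((60.0, 59.0), 90.0) [ 294  186   60   61 2726]
mat circ (485.5, 257.5) 46.0 [ 0.553  -0.3294  0.004 ] rect [ 0.553  -0.3294  0.004 ] ((65.0, 65.0), 90.0) [ 453  225   66   66 4300]
cup circ (461.8, 345.5) 18.6 [ 0.3933 -0.2662  0.06  ] rect [ 0.394  -0.2679  0.06  ] ((35.329872131347656, 33.541019439697266), 26.56505012512207) [444 327  37  36 441]
knob [ 0.6247 -0.0193  0.116 ]
d1 [0.4206 0.0614 0.036 ]
d2 [ 0.4456 -0.033   0.036 ]
d3 [ 0.4231 -0.1479  0.036 ]
sock [ 0.5314 -0.1861  0.026 ]
can [0.7466 0.1111 0.17  ]
blk [ 0.7167 -0.2733  0.02  ]
```

View pics/crop0.png

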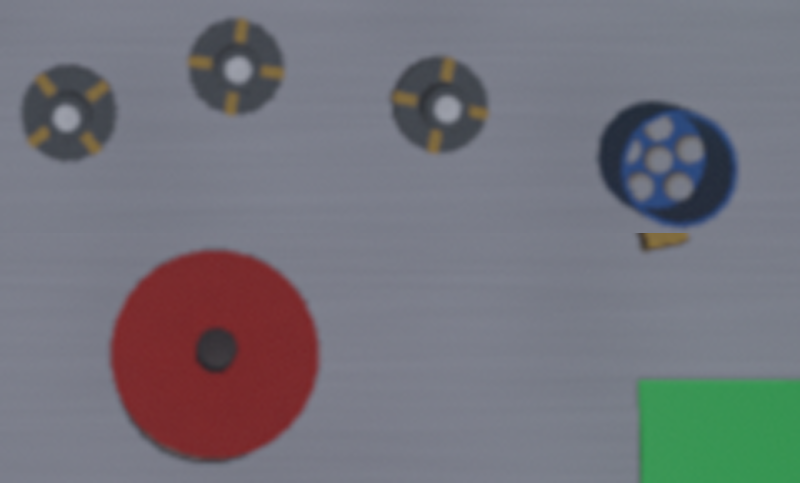

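```bash
python3 -m creep '[{"translation":[165,-116,0],"roll":0,"gripper":40},{"translation":[165,-116,0],"roll":0,"gripper":40},{"translation":[165,-116,0],"roll":0,"gripper":40},{"translation":[165,-116,0],"roll":0,"gripper":40},{"translation":[165,-116,0],"roll":0,"gripper":40}]' 20
python3 -m creep '[{"translation":[165,-116,0],"roll":0,"gripper":40},{"translation":[165,-116,0],"roll":0,"gripper":40},{"translation":[165,-116,0],"roll":0,"gripper":40},{"translation":[165,-116,0],"roll":0,"gripper":40},{"translation":[165,-116,0],"roll":0,"gripper":40}]' 20
python3 -m creep '[{"translation":[100,-69,0],"roll":0,"gripper":40},{"translation":[100,-69,0],"roll":0,"gripper":40},{"translation":[100,-69,0],"roll":0,"gripper":40}]' 20
python3 -m creep '[{"translation":[14,-196,0],"roll":0,"gripper":40},{"translation":[14,-196,0],"roll":0,"gripper":40},{"translation":[14,-196,0],"roll":0,"gripper":40},{"translation":[14,-196,0],"roll":0,"gripper":40},{"translation":[14,-196,0],"roll":0,"gripper":40}]'
python3 -m creep '[{"translation":[14,-196,0],"roll":0,"gripper":40},{"translation":[14,-196,0],"roll":0,"gripper":40},{"translation":[14,-196,0],"roll":0,"gripper":40},{"translation":[14,-196,0],"roll":0,"gripper":40},{"translation":[14,-196,0],"roll":0,"gripper":40}]'
python3 -m creep '[{"translation":[7,-99,0],"roll":20,"gripper":40},{"translation":[7,-99,0],"roll":20,"gripper":40},{"translation":[7,-99,0],"roll":20,"gripper":40}]'
python3 -c "
from h import *
st();delta([.406,.283,.2],-66.2)"
```

```text
time: 1.72
position: [0.2932, -0.4459, 0.2416]
tool_rot: [0.991, 0.132, 0.0, -0.0]
ft_force: [0.5, -0.6, -0.2]
grip_width: 0.0613
grip_force: 0.0
time: 2.13
position: [0.4223, -0.291, 0.2418]
tool_rot: [0.991, 0.132, 0.0, -0.0]
ft_force: [0.4, -0.7, 0.2]
grip_width: 0.041
grip_force: 0.0
time: 2.38
position: [0.5009, -0.1987, 0.2418]
tool_rot: [0.991, 0.132, 0.0, 0.0]
ft_force: [0.6, -1.0, 0.0]
grip_width: 0.0401
grip_force: 0.0
time: 2.8
position: [0.4604, -0.0047, 0.2415]
tool_rot: [0.991, 0.132, -0.001, -0.001]
ft_force: [0.2, 0.2, 0.5]
grip_width: 0.0398
grip_force: 0.0
time: 3.22
position: [0.4233, 0.1879, 0.2418]
tool_rot: [0.991, 0.132, 0.0, -0.0]
ft_force: [-0.1, -0.5, -0.4]
grip_width: 0.0396
grip_force: 0.0
time: 3.47
position: [0.4048, 0.2848, 0.2419]
tool_rot: [0.999, -0.039, 0.0, -0.0]
ft_force: [0.9, -0.2, 0.1]
grip_width: 0.0399
grip_force: 0.0
t 3.47 p [404.8 284.8 241.9] yawx -4.5 z [ 0.001  0.001 -1.   ] F [ 0.9 -0.2  0.1] M [ 0.02 -0.06 -0.01] w 39.9 gf 0.0
delta [ 1.3  1.7 41.9] ('roll 61.7', 'q6 2.03')
```

```bash
python3 -m creep '[{"translation":[1,2,0],"roll":-35,"gripper":40},{"translation":[1,2,0],"roll":-35,"gripper":40},{"translation":[1,2,0],"roll":-35,"gripper":40},{"translation":[1,2,0],"roll":-35,"gripper":40},{"translation":[1,2,0],"roll":-35,"gripper":40}]' >/dev/null
python3 -m creep '[{"translation":[0,0,0],"roll":-35,"gripper":40},{"translation":[0,0,0],"roll":-35,"gripper":40},{"translation":[0,0,0],"roll":-35,"gripper":40},{"translation":[0,0,0],"roll":-35,"gripper":40},{"translation":[0,0,0],"roll":-35,"gripper":40}]' >/dev/null
python3 -m creep '[{"translation":[0,0,0],"roll":-35,"gripper":40},{"translation":[0,0,0],"roll":-35,"gripper":40},{"translation":[0,0,0],"roll":-35,"gripper":40},{"translation":[0,0,0],"roll":-35,"gripper":40},{"translation":[0,0,0],"roll":-35,"gripper":40}]'  >/dev/null
python3 -m creep '[{"translation":[0,0,0],"roll":-13.3,"gripper":40},{"translation":[0,0,0],"roll":-13.3,"gripper":40},{"translation":[0,0,0],"roll":-13.3,"gripper":40}]'
python3 -c "
from h import *
st();snap('wrist','w1')
xd=np.array([np.cos(np.radians(23.8)),np.sin(np.radians(23.8)),0]);yd=np.array([-xd[1],xd[0],0]);h=np.array([.543,.343,.0705])
for p in(h-xd*.15+[0,0,.043],h-xd*.15+yd*.05+[0,0,.043],h-xd*.15-yd*.05+[0,0,.043],h+yd*.11+[0,0,.008],h-yd*.11+[0,0,.008],h-xd*.18-yd*.11+[0,0,.008]):print(proj('wrist',p).round())
"
```

```text
time: 4.97
position: [0.4063, 0.2803, 0.2417]
tool_rot: [0.543, 0.84, 0.0, 0.0]
ft_force: [0.7, -0.2, -1.0]
grip_width: 0.04
grip_force: 0.0
t 4.97 p [406.3 280.3 241.7] yawx 114.2 z [ 0.  0. -1.] F [ 0.7 -0.2 -1. ] M [ 0.06 -0.15  0.01] w 40.0 gf 0.0
[321. 234.]
[322. 171.]
[321. 291.]
[509.  90.]
[473. 331.]
[291. 331.]
```

View pics/w1.png

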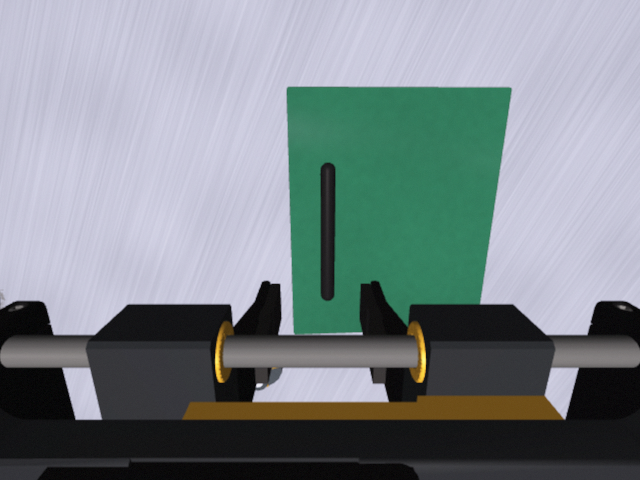

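```bash
python3 -c "
from h import *
from scipy.optimize import least_squares
obs=np.array([[288,87],[294,333],[510,88],[481,331],[328,164.5],[328,299]])
def pts(p):
    x,y,a,f=p; a=np.radians(a); xd=np.array([np.cos(a),np.sin(a),0]);yd=np.array([-xd[1],xd[0],0]);h=np.array([x,y,.0705])
    lx=xd*np.cos(f)+np.array([0,0,-np.sin(f)]); lz=xd*np.sin(f)+np.array([0,0,np.cos(f)])
    return [h+lx*X+yd*Y+lz*Z for X,Y,Z in((-.18,.11,.008),(-.18,-.11,.008),(0,.11,.008),(0,-.11,.008),(-.15,.05,.043),(-.15,-.05,.043))]
f=lambda p:(np.array([proj('wrist',q) for q in pts(p)])-obs).ravel()
s=least_squares(f,[.543,.343,23.8,0.]);print(s.x,s.fun.round(1)); P=pts(s.x); hd=(P[4]+P[5])/2; print(hd)
delta(hd,s.x[2]+90)
"
```

```text
[ 0.54459913  0.3466302  24.22253746  0.05278196] [-1.4 -0.2  0.3  2.1  3.1 -1.2 -3.5 -2.2  0.6  5.7  0.3 -5.2]
[0.41006466 0.28610439 0.12135374]
delta [  3.8   5.7 120.3] ('roll -0.3', 'q6 -0.04')
```

```bash
python3 -m creep '[{"translation":[4,6,40],"roll":0,"gripper":40},{"translation":[4,6,80],"roll":0,"gripper":40},{"translation":[4,6,105],"roll":0,"gripper":40},{"translation":[4,6,122],"roll":0,"gripper":40},{"translation":[4,6,122],"roll":0,"gripper":40}]'
python3 -m creep '[{"translation":[0,0,0],"roll":0,"gripper":0},{"translation":[0,0,0],"roll":0,"gripper":0},{"translation":[0,0,0],"roll":0,"gripper":0},{"translation":[0,0,0],"roll":0,"gripper":0},{"translation":[0,0,0],"roll":0,"gripper":0}]' 15
python3 -c "
from h import *
st()"
```

```text
time: 5.43
position: [0.408, 0.2854, 0.1164]
tool_rot: [0.545, 0.838, -0.003, -0.002]
ft_force: [-1.4, -0.2, -0.0]
grip_width: 0.0402
grip_force: 0.0
time: 5.85
position: [0.4108, 0.2867, 0.1207]
tool_rot: [0.544, 0.839, 0.001, 0.001]
ft_force: [-0.1, 0.3, 0.2]
grip_width: 0.0141
grip_force: 0.0
t 5.85 p [410.8 286.7 120.7] yawx 114.1 z [ 0.002  0.001 -1.   ] F [-0.1  0.3  0.2] M [ 0.   -0.1   0.05] w 14.1 gf 0.0
```

```bash
python3 -m creep '[{"translation":[0,0,0],"roll":0,"gripper":0},{"translation":[0,0,0],"roll":0,"gripper":0},{"translation":[0,0,0],"roll":0,"gripper":0}]' 15
python3 -m creep '[{"translation":[0,12.4,-27.2],"roll":0,"gripper":0},{"translation":[0,29.8,-51.6],"roll":0,"gripper":0},{"translation":[0,51.5,-72.1],"roll":0,"gripper":0},{"translation":[0,76.7,-88.2],"roll":0,"gripper":0},{"translation":[0,104.5,-99.2],"roll":0,"gripper":0}]'
python3 -c "
from h import *
st()"
python3 -m creep '[{"translation":[0,29.4,-5.4],"roll":0,"gripper":0},{"translation":[0,59.3,-5.2],"roll":0,"gripper":0},{"translation":[0,88.6,0.8],"roll":0,"gripper":0},{"translation":[0,88.6,0.8],"roll":0,"gripper":0}]'
python3 -c "
from h import *
st()"
```

```text
time: 6.1
position: [0.4097, 0.2862, 0.1198]
tool_rot: [0.544, 0.839, -0.0, -0.0]
ft_force: [-1.7, -1.5, 1.0]
grip_width: 0.01
grip_force: 15.0
time: 6.52
position: [0.5008, 0.3274, 0.2211]
tool_rot: [0.544, 0.839, -0.005, -0.003]
ft_force: [-7.2, -3.1, 7.5]
grip_width: 0.0105
grip_force: 15.0
t 6.52 p [500.8 327.4 221.1] yawx 114.1 z [-0.011 -0.005 -1.   ] F [-7.2 -3.1  7.5] M [-0.56  1.06  0.03] w 10.5 gf 15.0
time: 6.85
position: [0.5925, 0.3683, 0.2185]
tool_rot: [0.544, 0.839, 0.005, 0.002]
ft_force: [4.0, 3.7, 4.6]
grip_width: 0.0103
grip_force: 15.0
t 6.85 p [592.5 368.3 218.5] yawx 114.0 z [ 0.009  0.006 -1.   ] F [4.  3.7 4.6] M [ 0.55 -0.72  0.03] w 10.3 gf 15.0
```

```bash
python3 -m creep '[{"translation":[0,27.6,11.4],"roll":0,"gripper":0},{"translation":[0,39.3,18.3],"roll":0,"gripper":0},{"translation":[0,44,21.5],"roll":0,"gripper":0},{"translation":[0,46.1,23],"roll":0,"gripper":0},{"translation":[0,46.1,23],"roll":0,"gripper":0}]'
python3 -c "
from h import *
st();snap('scene','s1');p=telemetry.get_obs()['position'];import numpy as np
d=np.array(p)-[.5446,.3466,.0705];print(np.degrees(np.arctan2(d[2],np.hypot(d[0],d[1]))))"
```

```text
time: 7.27
position: [0.6261, 0.3832, 0.1979]
tool_rot: [0.544, 0.839, -0.003, -0.001]
ft_force: [-9.7, -5.1, 14.6]
grip_width: 0.0107
grip_force: 15.1
t 7.27 p [626.1 383.2 197.9] yawx 114.1 z [-0.005 -0.003 -1.   ] F [-9.7 -5.1 14.6] M [-0.68  1.38  0.05] w 10.7 gf 15.1
54.94022975748449
```

View pics/s1.png

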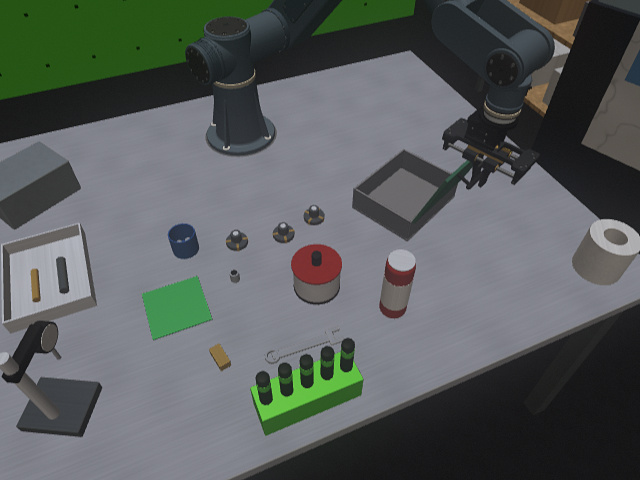

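```bash
python3 -m creep '[{"translation":[0,-1.5,-1],"roll":0,"gripper":0},{"translation":[0,-1.5,-1],"roll":0,"gripper":16},{"translation":[0,-1.5,-1],"roll":0,"gripper":16},{"translation":[0,-1.5,-1],"roll":0,"gripper":16}]'
python3 -c "
from h import *
st()"
python3 -m creep '[{"translation":[0,0,-8],"roll":0,"gripper":16},{"translation":[0,0,-20],"roll":0,"gripper":16},{"translation":[0,0,-40],"roll":0,"gripper":16},{"translation":[0,0,-75],"roll":0,"gripper":16},{"translation":[0,0,-110],"roll":0,"gripper":16}]'
python3 -c "
from h import *
st();delta([.5,.2,.305]);delta([.6247,-.0185,.305],0);im=snap('scene','s2')
f=1.9;a=np.radians(24.2);xd=np.array([np.cos(a),np.sin(a),0]);yd=np.array([-xd[1],xd[0],0]);h=np.array([.5446,.3466,.0705])
lx=xd*np.cos(f)+np.array([0,0,-np.sin(f)])
for f in(1.9,1.8):
  lx=xd*np.cos(f)+np.array([0,0,-np.sin(f)])
  for s in(1,-1):print(f,proj('scene',h-lx*.18+yd*.11*s).round(1))
cv2.imwrite('pics/s2c.png',cv2.resize(im[100:260,340:560],(660,480)))"
```

```text
time: 7.65
position: [0.6277, 0.3837, 0.1959]
tool_rot: [0.544, 0.839, 0.001, 0.0]
ft_force: [1.5, 0.8, 1.2]
grip_width: 0.0156
grip_force: 0.8
t 7.65 p [627.7 383.7 195.9] yawx 114.1 z [ 0.002  0.001 -1.   ] F [1.5 0.8 1.2] M [ 0.09 -0.27  0.05] w 15.6 gf 0.8
time: 8.07
position: [0.6263, 0.383, 0.3062]
tool_rot: [0.544, 0.839, -0.002, -0.001]
ft_force: [0.6, 0.5, -0.1]
grip_width: 0.016
grip_force: 0.0
t 8.07 p [626.3 383.  306.2] yawx 114.1 z [-0.003 -0.001 -1.   ] F [ 0.6  0.5 -0.1] M [ 0.03 -0.19 -0.02] w 16.0 gf 0.0
delta [-115.5 -190.     1.9]
delta [-365.9 -165.4    1.8] ('roll -65.9', 'q6 -0.02')
1.9 [496.7 132. ]
1.9 [444.5 178.9]
1.8 [490.6 127.2]
1.8 [437.9 173.5]
```

View pics/s2c.png

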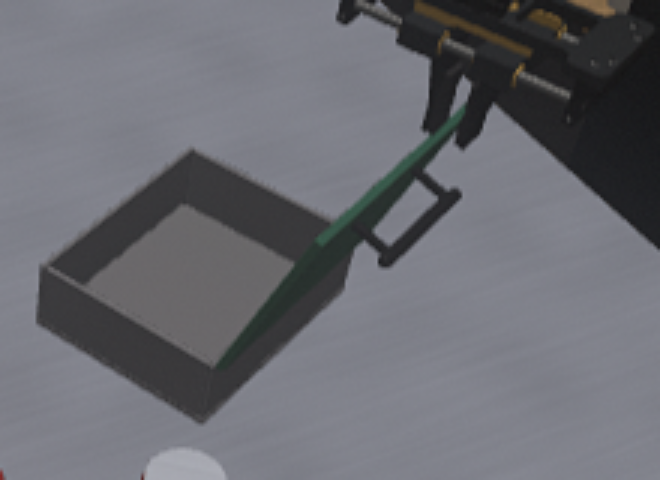

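```bash
python3 -m creep '[{"translation":[-183,-83,0],"roll":0,"gripper":50},{"translation":[-183,-83,0],"roll":0,"gripper":50},{"translation":[-183,-83,0],"roll":0,"gripper":50},{"translation":[-183,-83,0],"roll":0,"gripper":50},{"translation":[-183,-83,0],"roll":0,"gripper":50}]' >/dev/null
python3 -m creep '[{"translation":[-183,-83,0],"roll":0,"gripper":50},{"translation":[-183,-83,0],"roll":0,"gripper":50},{"translation":[-183,-83,0],"roll":0,"gripper":50},{"translation":[-183,-83,0],"roll":0,"gripper":50},{"translation":[-183,-83,0],"roll":0,"gripper":50}]' >/dev/null
python3 -m creep '[{"translation":[0,0,40],"roll":0,"gripper":50},{"translation":[0,0,80],"roll":0,"gripper":50},{"translation":[0,0,80],"roll":0,"gripper":50},{"translation":[0,0,80],"roll":0,"gripper":50}]'
python3 -c "
from h import *
st();delta([.6248,-.0183,.11]);im=snap('wrist','w2');print(viewer.recognise('wrist','tin_lid_knob')[:2],proj('wrist',[.6248,-.0183,.116]))"
```

```text
time: 9.28
position: [0.6236, -0.0184, 0.2247]
tool_rot: [0.544, 0.839, -0.001, -0.002]
ft_force: [0.5, -0.1, 0.1]
grip_width: 0.0501
grip_force: 0.0
t 9.28 p [623.6 -18.4 224.7] yawx 114.1 z [-0.005  0.001 -1.   ] F [ 0.5 -0.1  0.1] M [ 0.01 -0.16  0.02] w 50.1 gf 0.0
delta [ -0.8   1.6 114.7]
[{'bbox': [258.4, 161.6, 133.4, 132.9], 'p': 0.71}, {'bbox': [123.1, 6.9, 65.8, 67.7], 'p': 0.32}] [318.57228115 242.06284287]
```

View pics/w2.png

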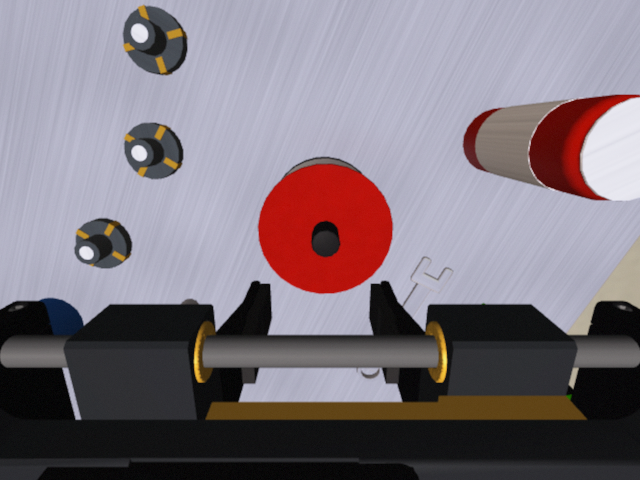

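```bash
python3 -m creep '[{"translation":[0,3,40],"roll":0,"gripper":50},{"translation":[0,3,80],"roll":0,"gripper":50},{"translation":[0,3,105],"roll":0,"gripper":50},{"translation":[0,3,114],"roll":0,"gripper":50},{"translation":[0,3,114],"roll":0,"gripper":0}]'
python3 -m creep '[{"translation":[0,0,0],"roll":0,"gripper":0},{"translation":[0,0,0],"roll":0,"gripper":0},{"translation":[0,0,0],"roll":0,"gripper":0},{"translation":[0,0,0],"roll":0,"gripper":0},{"translation":[0,0,0],"roll":0,"gripper":0}]' 30
python3 -m creep '[{"translation":[0,0,-5],"roll":0,"gripper":0},{"translation":[0,0,-20],"roll":0,"gripper":0},{"translation":[0,0,-50],"roll":0,"gripper":0},{"translation":[0,0,-50],"roll":0,"gripper":0},{"translation":[0,0,-50],"roll":0,"gripper":0}]' 30
python3 -c "
from h import *
st();delta([.553,-.3294,.16])"
```

```text
time: 9.8
position: [0.628, -0.0166, 0.1118]
tool_rot: [0.544, 0.839, -0.0, -0.0]
ft_force: [0.1, -0.3, -0.1]
grip_width: 0.0478
grip_force: 0.0
time: 10.22
position: [0.6284, -0.0175, 0.1138]
tool_rot: [0.544, 0.839, 0.0, 0.001]
ft_force: [-2.5, -0.8, 5.7]
grip_width: 0.0211
grip_force: 30.0
time: 10.63
position: [0.6291, -0.0174, 0.1638]
tool_rot: [0.544, 0.839, 0.001, 0.002]
ft_force: [0.1, 0.3, -1.4]
grip_width: 0.0213
grip_force: 30.0
t 10.63 p [629.1 -17.4 163.8] yawx 114.1 z [ 0.004 -0.001 -1.   ] F [ 0.1  0.3 -1.4] M [-0.02 -0.17 -0.04] w 21.3 gf 30.0
delta [-253.8 -196.8    3.7]
```

```bash
python3 -m creep '[{"translation":[-127,-98,0],"roll":0,"gripper":0},{"translation":[-127,-98,0],"roll":0,"gripper":0},{"translation":[-127,-98,0],"roll":0,"gripper":0},{"translation":[-127,-98,0],"roll":0,"gripper":0},{"translation":[-127,-98,0],"roll":0,"gripper":0}]' >/dev/null
python3 -m creep '[{"translation":[-127,-98,0],"roll":0,"gripper":0},{"translation":[-127,-98,0],"roll":0,"gripper":0},{"translation":[-127,-98,0],"roll":0,"gripper":0},{"translation":[-127,-98,0],"roll":0,"gripper":0},{"translation":[-127,-98,0],"roll":0,"gripper":0}]'
python3 -m creep '[{"translation":[0,0,30],"roll":0,"gripper":0},{"translation":[0,0,60],"roll":0,"gripper":0},{"translation":[0,0,90],"roll":0,"gripper":0},{"translation":[0,0,105],"roll":0,"gripper":0},{"translation":[0,0,112],"roll":0,"gripper":0}]'
python3 -m creep '[{"translation":[0,0,2],"roll":0,"gripper":0},{"translation":[0,0,4],"roll":0,"gripper":0},{"translation":[0,0,4],"roll":0,"gripper":0}]'
python3 -c "
from h import *
st()"
```

```text
time: 11.47
position: [0.5508, -0.3365, 0.1608]
tool_rot: [0.546, 0.837, -0.002, 0.001]
ft_force: [0.7, -0.4, -0.6]
grip_width: 0.0214
grip_force: 30.0
time: 11.88
position: [0.5495, -0.3264, 0.0471]
tool_rot: [0.544, 0.839, 0.001, -0.005]
ft_force: [-10.7, 6.8, 40.1]
grip_width: 0.0214
grip_force: 30.0
time: 12.13
position: [0.5497, -0.3265, 0.0473]
tool_rot: [0.544, 0.839, 0.0, -0.004]
ft_force: [-8.0, 3.6, 13.3]
grip_width: 0.0212
grip_force: 30.0
t 12.13 p [ 549.7 -326.5   47.3] yawx 114.1 z [-0.007  0.005 -1.   ] F [-8.   3.6 13.3] M [ 0.8   1.11 -0.02] w 21.2 gf 30.0
```

```bash
python3 -m creep '[{"translation":[0,0,0],"roll":0,"gripper":50},{"translation":[0,0,0],"roll":0,"gripper":50},{"translation":[0,0,0],"roll":0,"gripper":50},{"translation":[0,0,0],"roll":0,"gripper":50}]'
python3 -m creep '[{"translation":[0,0,-40],"roll":0,"gripper":87},{"translation":[0,0,-80],"roll":0,"gripper":87},{"translation":[0,0,-120],"roll":0,"gripper":87},{"translation":[0,0,-150],"roll":0,"gripper":87}]'
python3 -c "
from h import *
st();delta([.3935,-.27,.22])"
```

```text
time: 12.47
position: [0.5529, -0.3292, 0.0459]
tool_rot: [0.544, 0.839, -0.0, 0.0]
ft_force: [0.5, 0.4, -0.3]
grip_width: 0.0404
grip_force: 0.0
time: 12.8
position: [0.5535, -0.3298, 0.1988]
tool_rot: [0.544, 0.839, -0.0, 0.002]
ft_force: [0.6, -2.0, 0.1]
grip_width: 0.0666
grip_force: 0.0
t 12.80 p [ 553.5 -329.8  198.8] yawx 114.1 z [ 0.003 -0.002 -1.   ] F [ 0.6 -2.   0.1] M [-0.02 -0.16  0.  ] w 66.6 gf 0.0
delta [ 119.9 -121.7  -21.7]
```

```bash
python3 -m creep '[{"translation":[120,-122,-22],"roll":0,"gripper":87},{"translation":[120,-122,-22],"roll":0,"gripper":87},{"translation":[120,-122,-22],"roll":0,"gripper":87},{"translation":[120,-122,-22],"roll":0,"gripper":87},{"translation":[120,-122,-22],"roll":0,"gripper":87}]'
python3 -c "
from h import *
st();im=snap('wrist','w3');cv2.imwrite('pics/w3.png',im)
print(viewer.recognise('wrist','cup')[:2],proj('wrist',[.3935,-.27,.06]),proj('wrist',[.3935,-.27,.0]));snap('top','top1')
print(viewer.recognise('top','cup')[:2],proj('top',[.3935,-.27,.06]),proj('top',[.3935,-.27,.0]))"
```

```text
time: 13.22
position: [0.3856, -0.2641, 0.2175]
tool_rot: [0.544, 0.839, 0.001, -0.005]
ft_force: [0.2, 0.1, -0.1]
grip_width: 0.0862
grip_force: 0.0
t 13.22 p [ 385.6 -264.1  217.5] yawx 114.1 z [-0.007  0.007 -1.   ] F [ 0.2  0.1 -0.1] M [ 0.04 -0.08 -0.05] w 86.2 gf 0.0
[{'bbox': [291.8, 186.7, 72.9, 84.8], 'p': 0.68}] [322.99724237 229.42751457] [322.54871535 213.63412551]
[{'bbox': [442.1, 324.3, 41.3, 37.0], 'p': 0.84}] [463.85759411 345.36009526] [455.43898986 341.60774514]
```

View pics/w3.png

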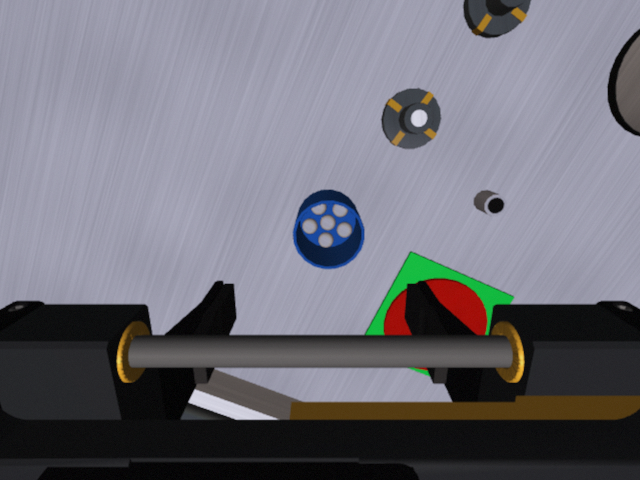

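View pics/top1.png

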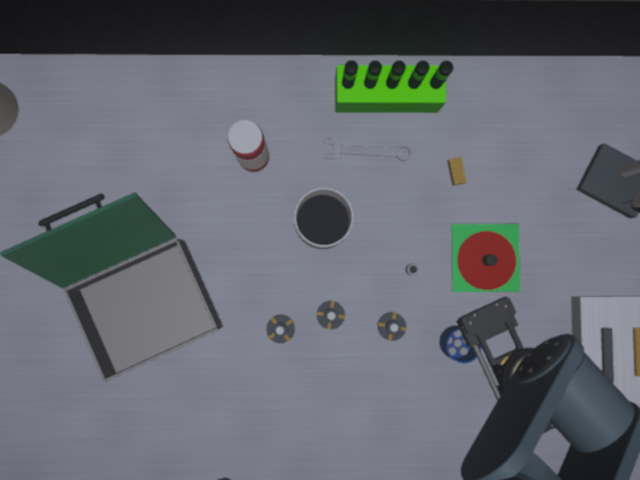

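```bash
python3 -c "
from h import *
im=cv2.cvtColor(cv2.imread('pics/top1.png'),cv2.COLOR_BGR2GRAY)[180:256,286:362]
for th in(70,90,110):
  m=(im<th).astype(np.uint8);n,l,s,c=cv2.connectedComponentsWithStats(m);i=l[38,38];(u,v),r=cv2.minEnclosingCircle(np.argwhere(l==i)[:,::-1].astype(np.float32));print(th,s[i],u+286,v+180,r,ray('top',u+286,v+180,.08).round(4))
c=cv2.HoughCircles(cv2.resize(im,None,fx=4,fy=4,interpolation=cv2.INTER_CUBIC),cv2.HOUGH_GRADIENT,1,10,param1=100,param2=25,minRadius=100,maxRadius=130)
for q in (c[0][:4] if c is not None else []): print(q/4+[286,180,0],ray('top',q[0]/4+286,q[1]/4+180,.08).round(4))
st();delta([.394,-.274,.09]);print(viewer.recognise('top','tin')[:1])
print(im[38,:].tolist())"
```

```text
70 [  11   15   53   49 2024] 322.9473686218262 218.34210586547852 26.30826759338379 [ 0.6215 -0.0168  0.08  ]
90 [  11   14   54   51 2185] 323.3026924133301 217.5493278503418 27.082246780395508 [ 0.6229 -0.0174  0.08  ]
110 [  10   10   55   55 2379] 323.3420181274414 217.23035430908203 27.622413635253906 [ 0.6235 -0.0175  0.08  ]
[323.875 216.875  27.625] [ 0.6241 -0.0185  0.08  ]
[322.125      218.875       27.57500076] [ 0.6205 -0.0153  0.08  ]
[322.625      214.125       30.35000038] [ 0.629  -0.0163  0.08  ]
[326.625      217.625       30.35000038] [ 0.6227 -0.0233  0.08  ]
t 13.42 p [ 393.7 -270.8  218.4] yawx 114.1 z [ 0.003 -0.002 -1.   ] F [ 0.2 -0.8  1.2] M [-0.02 -0.12 -0.01] w 87.2 gf 0.0
delta [ -2.6  -1.2 128.4]
[{'bbox': [292.3, 188.0, 60.2, 59.8], 'p': 0.96}]
[130, 131, 130, 130, 130, 129, 130, 134, 143, 134, 92, 53, 45, 46, 46, 46, 45, 48, 46, 46, 45, 45, 44, 45, 46, 45, 45, 44, 45, 46, 45, 46, 44, 45, 44, 45, 45, 47, 45, 45, 46, 45, 46, 44, 45, 44, 45, 44, 46, 44, 45, 45, 45, 44, 45, 45, 45, 44, 45, 46, 44, 47, 57, 68, 82, 115, 140, 143, 134, 131, 131, 131, 131, 131, 131, 131]
```

```bash
python3 -m creep '[{"translation":[-3,-1,40],"roll":0,"gripper":87},{"translation":[-3,-1,80],"roll":0,"gripper":87},{"translation":[-3,-1,120],"roll":0,"gripper":87},{"translation":[-3,-1,160],"roll":0,"gripper":87},{"translation":[-3,-1,183],"roll":0,"gripper":87}]'
python3 -m creep '[{"translation":[0,0,0],"roll":0,"gripper":50},{"translation":[0,0,0],"roll":0,"gripper":50},{"translation":[0,0,0],"roll":0,"gripper":50},{"translation":[0,0,0],"roll":0,"gripper":50},{"translation":[0,0,0],"roll":0,"gripper":50}]' 15
python3 -c "
from h import *
st()"
python3 -m creep '[{"translation":[0,0,-20],"roll":0,"gripper":50},{"translation":[0,0,-60],"roll":0,"gripper":50},{"translation":[0,0,-100],"roll":0,"gripper":50},{"translation":[0,0,-140],"roll":0,"gripper":50},{"translation":[0,0,-140],"roll":0,"gripper":50}]'
python3 -c "
from h import *
st(); xt=np.array([-.408,.913,0]); c=np.array([.624,-.0178,.08]); rim=c-xt*.0515
delta(rim+xt*.028+[0,0,.045])"
```

```text
time: 13.88
position: [0.3932, -0.2726, 0.0308]
tool_rot: [0.544, 0.839, 0.0, -0.001]
ft_force: [-0.0, -0.2, 0.1]
grip_width: 0.0868
grip_force: 0.0
time: 14.3
position: [0.3937, -0.2736, 0.0366]
tool_rot: [0.544, 0.839, -0.001, 0.002]
ft_force: [-1.0, -0.4, -2.1]
grip_width: 0.0646
grip_force: 14.7
t 14.30 p [ 393.7 -273.6   36.6] yawx 114.1 z [ 0.003 -0.003 -1.   ] F [-1.  -0.4 -2.1] M [ 0.   -0.18 -0.01] w 64.6 gf 14.7
time: 14.72
position: [0.3957, -0.2758, 0.1829]
tool_rot: [0.544, 0.839, -0.002, 0.008]
ft_force: [1.2, -1.0, -1.1]
grip_width: 0.0646
grip_force: 14.7
t 14.72 p [ 395.7 -275.8  182.9] yawx 114.1 z [ 0.011 -0.013 -1.   ] F [ 1.2 -1.  -1.1] M [-0.05 -0.16 -0.01] w 64.6 gf 14.7
delta [119.5 313.5  57.6]
```

```bash
python3 -m creep '[{"translation":[60,157,0],"roll":0,"gripper":50},{"translation":[60,157,0],"roll":0,"gripper":50},{"translation":[60,157,0],"roll":0,"gripper":50},{"translation":[60,157,0],"roll":0,"gripper":50},{"translation":[60,157,0],"roll":0,"gripper":50}]'>/dev/null
python3 -m creep '[{"translation":[60,157,0],"roll":0,"gripper":50},{"translation":[60,157,0],"roll":0,"gripper":50},{"translation":[60,157,0],"roll":0,"gripper":50},{"translation":[60,157,0],"roll":0,"gripper":50},{"translation":[60,157,0],"roll":0,"gripper":50}]'>/dev/null
python3 -m creep '[{"translation":[0,0,0],"roll":0,"gripper":50},{"translation":[0,0,0],"roll":0,"gripper":50}]'
python3 -c "
from h import *
st(); xt=np.array([-.408,.913,0]); c=np.array([.624,-.0178,.08]); rim=c-xt*.0515
delta(rim+xt*.028+[0,0,.045])"
```

```text
time: 15.72
position: [0.629, -0.0347, 0.1749]
tool_rot: [0.543, 0.839, -0.001, -0.001]
ft_force: [-0.9, -0.3, -1.2]
grip_width: 0.064
grip_force: 14.7
t 15.72 p [629.  -34.7 174.9] yawx 114.2 z [-0.001 -0.    -1.   ] F [-0.9 -0.3 -1.2] M [-0.04 -0.15 -0.02] w 64.0 gf 14.7
delta [-6.1  2.4 49.9]
```

```bash
python3 -m creep '[{"translation":[-6,2,25],"roll":0,"gripper":50},{"translation":[-6,2,48],"roll":0,"gripper":50},{"translation":[-6,2,50],"roll":0,"gripper":50},{"translation":[-6,2,50],"roll":0,"gripper":50}]' 8
python3 -m creep '[{"translation":[0,0,3],"roll":0,"gripper":50},{"translation":[0,0,6],"roll":0,"gripper":50},{"translation":[0,0,9],"roll":0,"gripper":50},{"translation":[0,0,12],"roll":0,"gripper":50}]' 8
python3 -m creep '[{"translation":[0,0,2],"roll":0,"gripper":50},{"translation":[0,0,5],"roll":0,"gripper":50},{"translation":[0,0,8],"roll":0,"gripper":50},{"translation":[0,0,8],"roll":0,"gripper":50}]' 8
python3 -c "
from h import *
st(); im=snap('scene','s3'); a=snap('top','t3')
cv2.imwrite('pics/s3c.png',np.hstack([cv2.resize(im[190:310,250:410],(480,360)),cv2.resize(a[170:270,260:345],(306,360))]))"
```

```text
time: 16.05
position: [0.6317, -0.0404, 0.1236]
tool_rot: [0.545, 0.839, -0.001, -0.003]
ft_force: [0.2, 0.6, -1.8]
grip_width: 0.0648
grip_force: 7.8
time: 16.38
position: [0.6353, -0.0391, 0.1144]
tool_rot: [0.544, 0.839, 0.001, 0.001]
ft_force: [0.1, 3.6, 5.6]
grip_width: 0.064
grip_force: 7.8
time: 16.72
position: [0.6354, -0.0376, 0.1057]
tool_rot: [0.544, 0.839, 0.002, 0.001]
ft_force: [0.9, 5.1, 2.3]
grip_width: 0.0632
grip_force: 7.9
t 16.72 p [635.4 -37.6 105.7] yawx 114.1 z [ 0.003  0.002 -1.   ] F [0.9 5.1 2.3] M [ 0.88 -0.36  0.04] w 63.2 gf 7.9
```

View pics/s3c.png

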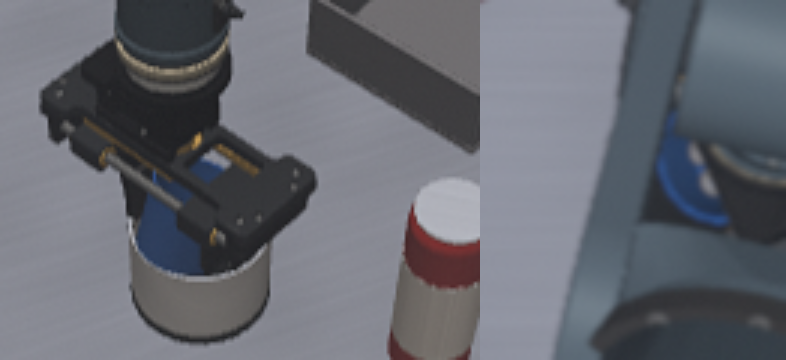

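```bash
python3 -m creep '[{"translation":[0,0,2],"roll":0,"gripper":50},{"translation":[-1.5,0,2],"roll":0,"gripper":50},{"translation":[-3,0,2],"roll":0,"gripper":50},{"translation":[-3,0,2],"roll":0,"gripper":50}]' 8
python3 -c "
from h import *
st();snap('scene','s4')"
python3 -m creep '[{"translation":[0,0,-16],"roll":0,"gripper":50},{"translation":[0,0,-34],"roll":0,"gripper":50},{"translation":[-15,0,-34],"roll":0,"gripper":50},{"translation":[-38,0,-34],"roll":0,"gripper":50},{"translation":[-38,0,-34],"roll":0,"gripper":50}]' 8
python3 -c "
from h import *
st();im=snap('scene','s5');cv2.imwrite('pics/s5c.png',np.hstack([cv2.resize(cv2.imread('pics/s4.png')[170:310,250:380],(390,420)),cv2.resize(im[170:310,250:380],(390,420))]))
xt=np.array([-.408,.913,0]); c=np.array([.624,-.0178,.08]);p=np.array(telemetry.get_obs()['position'])-(c-xt*.0515);print('inward %.1f up %.1f'%(p@xt*1e3,p[2]*1e3))"
```

```text
time: 17.15
position: [0.6358, -0.0384, 0.1038]
tool_rot: [0.544, 0.839, 0.003, -0.001]
ft_force: [0.4, 10.3, 3.4]
grip_width: 0.0629
grip_force: 7.8
t 17.15 p [635.8 -38.4 103.8] yawx 114.1 z [ 0.001  0.006 -1.   ] F [ 0.4 10.3  3.4] M [ 1.83 -0.21  0.18] w 62.9 gf 7.8
time: 17.62
position: [0.6541, -0.0816, 0.1375]
tool_rot: [0.545, 0.839, -0.0, 0.004]
ft_force: [0.9, 0.1, -2.4]
grip_width: 0.0626
grip_force: 7.9
t 17.62 p [654.1 -81.6 137.5] yawx 114.0 z [ 0.006 -0.004 -1.   ] F [ 0.9  0.1 -2.4] M [-0.05 -0.22 -0.02] w 62.6 gf 7.9
inward -16.9 up 56.9
```

View pics/s5c.png

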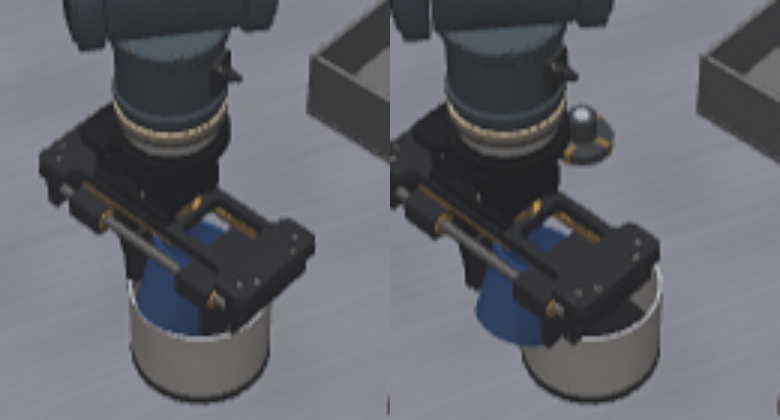

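```bash
cat > fit.py <<'E'
from h import *
from scipy.optimize import least_squares
def blue(im):
    H,S,V=cv2.split(cv2.cvtColor(im,cv2.COLOR_BGR2HSV)); m=((H>100)&(H<125)&(S>90)&(V>25)).astype(np.uint8)
    n,l,s,c=cv2.connectedComponentsWithStats(cv2.morphologyEx(m,cv2.MORPH_OPEN,np.ones((3,3)))); 
    i=1+np.argmax(s[1:,4]); return l==i,s[i]
def circ(th,ox,h,o):
    # cup axis a, tilt toward +tool x; grip point = TCP ; ox = cup centre offset along tool x
    r=R.from_quat(o["tool_rot"]).as_matrix(); X,Y,Z=r.T; up=-Z; t=np.radians(th)
    a=X*np.sin(t)+up*np.cos(t); e=X*np.cos(t)-up*np.sin(t); base=np.array(o["position"])+e*ox-a*h
    f=np.linspace(0,2*np.pi,73)[:-1]; C=.032*(np.outer(np.cos(f),e)+np.outer(np.sin(f),Y))
    return np.vstack([base+C,base+C+a*.06])
def prof(c,P,us,sgn):
    K,r,t=cam(c); q=(P@r.T+t)@K.T; q=(q[:,:2]/q[:,2:]).astype(np.float32); hu=cv2.convexHull(q).reshape(-1,2).astype(float)
    out=[]
    for u in us:
        v=[]
        for i in range(len(hu)):
            A,B=hu[i-1],hu[i]
            if (A[0]-u)*(B[0]-u)<=0 and A[0]!=B[0]: v.append(A[1]+(B[1]-A[1])*(u-A[0])/(B[0]-A[0]))
        out.append(np.nan if not v else (max(v) if sgn>0 else min(v)))
    return np.array(out)
def run(tag):
    o=telemetry.get_obs(); w=snap("wrist","fw"+tag); s=snap("scene","fs"+tag); D=[]
    for c,im,sg in(("wrist",w,-1),("scene",s,1)):
        m,b=blue(im); us=np.arange(b[0]+3,b[0]+b[2]-3,2); vs=np.array([ (np.where(m[:,u])[0].max() if sg>0 else np.where(m[:,u])[0].min()) for u in us],float); D.append((c,us,vs,sg)); print(c,b.tolist())
    du=6
    def f(p):
        P=circ(p[0],p[1]/1e3,p[2]/1e3,o); e=[]
        for c,us,vs,sg in D:
            q=prof(c,P,us-(du if c=="wrist" else 0),sg)-vs; q[np.isnan(q)]=15; e+=list(q)
        return np.array(e)
    best=None
    for th in(0,30,60,90,110):
        for ox in(-10,10):
            z=least_squares(f,[th,ox,36],loss="soft_l1",bounds=([-30,-30,0],[170,30,60]),x_scale=[10,5,5],diff_step=1e-2)
            if best is None or z.cost<best.cost: best=z
    print("theta %.0f ox %.1f h %.1f"%tuple(best.x),"rms %.1f"%np.sqrt((best.fun**2).mean()))
    xt=np.array([-.408,.913,0]); c=np.array([.624,-.0178,.08]);p=np.array(o["position"])-(c-xt*.0515);print('inward %.1f up %.1f'%(p@xt*1e3,p[2]*1e3))
E
python3 -c "
from fit import *
run('a')"
```

```text
wrist [234, 211, 171, 125, 12436]
scene [280, 259, 21, 25, 327]
theta 57 ox -6.5 h 11.3 rms 9.8
inward -16.9 up 56.9
```

View pics/fwa.png

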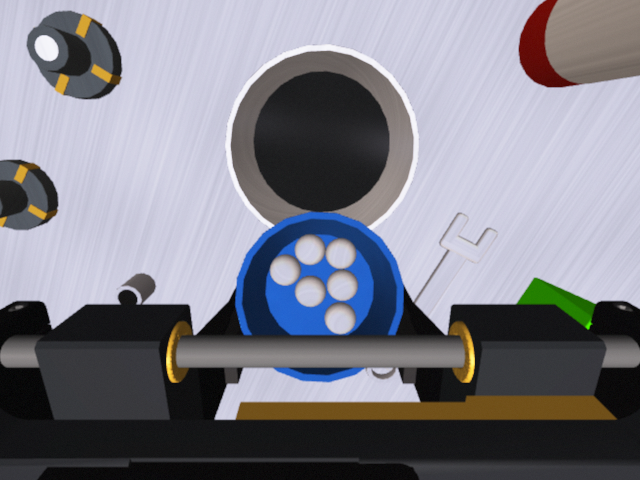

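```bash
python3 -c "
from fit import *
o=telemetry.get_obs();K,r,t=cam('wrist');print(K[0,0])
def bb(P):
    q=np.array([proj('wrist',p) for p in P]);return np.r_[q.min(0),q.max(0)]
def f(p):
    C=circ(p[0],p[1]/1e3,p[2]/1e3,o); b=bb(C[72:]); 
    base=C[:72]; c0=base.mean(0); ax=(C[72:].mean(0)-c0)/.06; fl=bb(c0+ax*.004+(base-c0)*29/32)
    return np.r_[b-[237-4,211,403-4,381],(fl-[266-4,232,373-4,342])]
for th in(20,35):
    z=least_squares(f,[th,0,36],x_scale=[10,5,5],diff_step=1e-3);print(z.x.round(1),z.fun.round(1))
"
```

```text
355.55241693606456Traceback (most recent call last):
  File "<string>", line 11, in <module>
    z=least_squares(f,[th,0,36],x_scale=[10,5,5],diff_step=1e-3);print(z.x.round(1),z.fun.round(1))
    return func(*args, **kwargs)
    vector_fun = VectorFunction(
        fun_wrapped,
    ...<6 lines>...
        workers=workers
    )
    self.J, dct = approx_derivative(
                  ~~~~~~~~~~~~~~~~~^
        self.fun_wrapped, self.x, f0=self.f, **finite_diff_options
        ^^^^^^^^^^^^^^^^^^^^^^^^^^^^^^^^^^^^^^^^^^^^^^^^^^^^^^^^^^
    )
    ^
    J, _nfev = _dense_difference(fun_wrapped, x0, f0, h,
               ~~~~~~~~~~~~~~~~~^^^^^^^^^^^^^^^^^^^^^^^^
                             use_one_sided, method,
                             ^^^^^^^^^^^^^^^^^^^^^^
                             mf)
                             ^^^
    df = [f_eval - f0 for f_eval in f_evals]
                                    ^^^^^^^
    f = np.atleast_1d(self.fun(x, *self.args, **self.kwargs))
                      ~~~~~~~~^^^^^^^^^^^^^^^^^^^^^^^^^^^^^^
    return np.atleast_1d(self.fun(x))
                         ~~~~~~~~^^^
    return self.f(x, *self.args, **self.kwargs)
           ~~~~~~^^^^^^^^^^^^^^^^^^^^^^^^^^^^^^
  File "<string>", line 7, in f
    C=circ(p[0],p[1]/1e3,p[2]/1e3,o); b=bb(C[72:]);
                                        ~~^^^^^^^^
  File "<string>", line 5, in bb
    q=np.array([proj('wrist',p) for p in P]);return np.r_[q.min(0),q.max(0)]
                ~~~~^^^^^^^^^^^
  File "h.py", line 15, in proj
    K,r,t=cam(c); q=K@(r@np.array(p)+t); return q[:2]/q[2]
          ~~~^^^
  File "h.py", line 7, in cam
    o=telemetry.get_obs(); T=np.eye(4); T[:3,:3]=R.from_quat(o["tool_rot"]).as_matrix(); T[:3,3]=o["position"]
ValueError: time passes only in moves, steps and waits
```

```bash
cat > fitm.py <<'E'
from fit import *
def fitmouth(mo,fl_,o=None):
    o=o or telemetry.get_obs();K,r,t=cam('wrist')
    def bb(P):
        q=(P@r.T+t)@K.T;q=q[:,:2]/q[:,2:];return np.r_[q.min(0),q.max(0)]
    def f(p):
        C=circ(p[0]*10,p[1]/100,p[2]/100,o); b=bb(C[72:]); base=C[:72]; c0=base.mean(0); ax=(C[72:].mean(0)-c0)/.06
        e=b-mo
        if fl_ is not None: e=np.r_[e,bb(c0+ax*.004+(base-c0)*29/32)-fl_]
        return e
    for th in(1.,5.):
        z=least_squares(f,[th,.1,3.6],diff_step=1e-3);print("theta %.1f ox %.1f h %.1f"%tuple(z.x*10),z.fun.round(1))
E
python3 -c "
from fitm import *
fitmouth(np.array([233,211,399,381]),np.array([262,232,369,342]))"
```

```text
theta 22.0 ox 13.6 h 32.2 [ 5.4  0.5  6.7 -0.6  5.8  0.9  6.3 -0.8]
theta 22.0 ox 13.6 h 32.2 [ 5.4  0.5  6.7 -0.6  5.8  0.9  6.3 -0.8]
```

```bash
python3 -m creep '[{"translation":[-25,0,0],"roll":0,"gripper":50},{"translation":[-25,0,8],"roll":0,"gripper":50},{"translation":[-25,0,15],"roll":0,"gripper":50},{"translation":[-25,0,15],"roll":0,"gripper":50}]' 7
python3 -m creep '[{"translation":[6,0,1],"roll":0,"gripper":50},{"translation":[12,0,0],"roll":0,"gripper":50},{"translation":[18,0,-3],"roll":0,"gripper":50},{"translation":[24,0,-5],"roll":0,"gripper":50}]' 7
python3 -c "
from fitm import *
st();o=telemetry.get_obs();w=snap('wrist','fw2')
H,S,V=cv2.split(cv2.cvtColor(w,cv2.COLOR_BGR2HSV)); m=(H>100)&(H<125)&(S>110)&(V>25); v,u=np.where(m[:400]);B=np.array([np.percentile(u,.2)-4,v.min(),np.percentile(u,99.8)-4,v.max()]);print(B)
fitmouth(B,None,o)"
```

```text
time: 18.1
position: [0.6592, -0.0986, 0.1194]
tool_rot: [0.544, 0.839, -0.001, -0.003]
ft_force: [-0.7, 0.2, -1.9]
grip_width: 0.0633
grip_force: 6.9
time: 18.43
position: [0.6512, -0.0771, 0.1279]
tool_rot: [0.544, 0.839, -0.0, 0.0]
ft_force: [-1.3, -2.9, -0.2]
grip_width: 0.0628
grip_force: 7.0
t 18.43 p [651.2 -77.1 127.9] yawx 114.1 z [ 0.    -0.001 -1.   ] F [-1.3 -2.9 -0.2] M [-0.59  0.09 -0.04] w 62.8 gf 7.0
[239. 193. 396. 371.]
theta 24.3 ox 19.1 h 30.4 [-0.7  5.1  9.2 -4.8]
theta 24.3 ox 19.1 h 30.4 [-0.7  5.1  9.2 -4.8]
```

```bash
python3 -m creep '[{"translation":[6,0,-1],"roll":0,"gripper":50},{"translation":[12,0,-2],"roll":0,"gripper":50},{"translation":[18,0,-3],"roll":0,"gripper":50},{"translation":[18,0,-3],"roll":0,"gripper":50}]' 7
cat > look.py <<'E'
from fitm import *
import sys
def look(tag):
    st();o=telemetry.get_obs();w=snap('wrist','fw'+tag)
    H,S,V=cv2.split(cv2.cvtColor(w,cv2.COLOR_BGR2HSV)); m=(H>100)&(H<125)&(S>110)&(V>25)
    out=[]
    for n,k in(("all",m),("bright",m&(V>150))):
        v,u=np.where(k[:420]); print(n,len(u),np.percentile(u,[.2,99.8]),np.percentile(v,[.1,99.9])) if len(u) else print(n,0)
    # ascii mask, coarse
    g=np.where(m,np.where(V>150,'#','+'),'.'); 
    g[(~m)&(S<60)&(V>120)]=' '
    for y in range(150,400,9): print(''.join(g[y,210:430:4]))
    xt=np.array([-.408,.913,0]); c=np.array([.624,-.0178,.08]);p=np.array(o["position"])-(c-xt*.0515);print('inward %.1f up %.1f'%(p@xt*1e3,p[2]*1e3))
look(sys.argv[1])
E
python3 look.py 3
```

```text
time: 18.82
position: [0.6439, -0.0594, 0.1304]
tool_rot: [0.544, 0.839, 0.001, -0.0]
ft_force: [-1.4, 0.3, 2.9]
grip_width: 0.0624
grip_force: 7.0
t 18.82 p [643.9 -59.4 130.4] yawx 114.1 z [ 0.     0.002 -1.   ] F [-1.4  0.3  2.9] M [ 0.14  0.03 -0.03] w 62.4 gf 7.0
all 18605 [248. 392.] [199. 380.]
bright 14496 [252.   378.01] [201. 380.]
        ....................................           
       ......................................          
      .......................................          
      .......................................          
      .......................................          
      ......................................           
      ............+++##############+++......           
       .......++++#######################+             
        ...+++++++########################+++          
         .++++++++########################++++         
          ++++++++########################++++         
          ++++++++#######################+++++         
          +#++++++#######################+++++         
          +####++++###################+++##+++         
           ###########++++++++++++#########++          
       ....###############################+++....      
      .....+##############################+++.....     
     ......+##############################+++......    
   .........##############################++.........  
............+############################+++...........
............#############################++............
.......................................................
.......................................................
                                                       
.......................................................
........             ##############             .......
.....                                   .          ....
....                                                ...
inward 5.5 up 50.4
```

View pics/fw3.png

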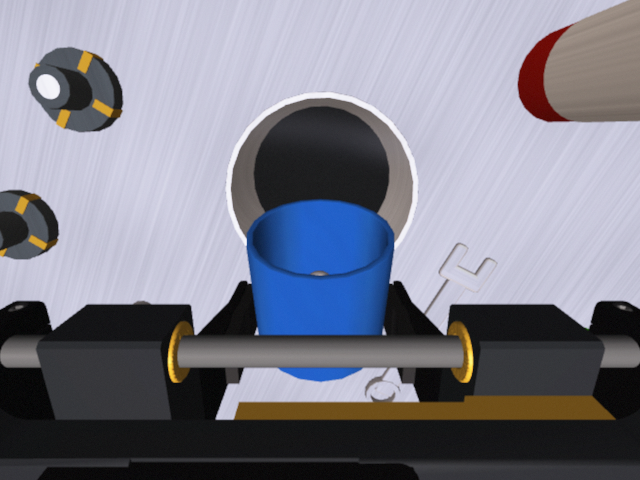

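```bash
python3 -m creep '[{"translation":[7,0,0],"roll":0,"gripper":50},{"translation":[13,0,2],"roll":0,"gripper":50},{"translation":[19,0,5],"roll":0,"gripper":50},{"translation":[25,0,9],"roll":0,"gripper":50},{"translation":[30,0,12],"roll":0,"gripper":50}]' 7
python3 -m creep '[{"translation":[4,0,4],"roll":0,"gripper":50},{"translation":[6,0,8],"roll":0,"gripper":50},{"translation":[6,0,10],"roll":0,"gripper":50},{"translation":[6,0,10],"roll":0,"gripper":50}]' 7
python3 look.py 4
```

```text
time: 19.28
position: [0.6313, -0.0329, 0.1172]
tool_rot: [0.544, 0.839, 0.0, -0.0]
ft_force: [0.6, -0.1, -0.4]
grip_width: 0.0622
grip_force: 7.0
time: 19.62
position: [0.6286, -0.0282, 0.1067]
tool_rot: [0.544, 0.839, -0.0, -0.001]
ft_force: [0.1, -1.1, -1.5]
grip_width: 0.0623
grip_force: 7.0
t 19.62 p [628.6 -28.2 106.7] yawx 114.1 z [-0.003  0.001 -1.   ] F [ 0.1 -1.1 -1.5] M [ 0.   -0.1   0.06] w 62.3 gf 7.0
all 15328 [255. 385.] [215. 335.]
bright 12038 [261. 365.] [216. 333.]
                                                       
                     ...    ........                   
                 ..                .....               
               .                         ..            
                         .... ...        .             
             ..     ................     ....          
           ....................................        
         ........................................      
       ......+##########################+++........    
       .....++#########################+++++........   
      ......++#########################+++++.......
[... 276 characters left out ...]
..      
      ......+##########################+++++......     
     .......+##########################+++++.......    
  ..........+##########################+++++.........  
............+##########################+++++...........
...........++##########################+++++...........
.......................................................
.......................................................
                             .. .  . ..   ..  ... .....
.......................................................
........                                        .......
.....                                              ....
....                                              . ...
inward 40.2 up 26.7
```

```bash
python3 -m creep '[{"translation":[3,0,3],"roll":0,"gripper":50},{"translation":[5,0,3],"roll":0,"gripper":50},{"translation":[5,0,3],"roll":0,"gripper":50},{"translation":[9,0,-2],"roll":0,"gripper":50},{"translation":[5,0,-2],"roll":0,"gripper":50}]' 8
python3 -m creep '[{"translation":[6,0,-4],"roll":0,"gripper":50},{"translation":[0,0,-4],"roll":0,"gripper":50},{"translation":[6,0,-4],"roll":0,"gripper":50},{"translation":[0,0,-4],"roll":0,"gripper":50},{"translation":[0,0,0],"roll":0,"gripper":50}]' 8
python3 -m creep '[{"translation":[0,0,-40],"roll":0,"gripper":50},{"translation":[0,0,-80],"roll":0,"gripper":50},{"translation":[-20,0,-80],"roll":0,"gripper":50},{"translation":[-60,0,-80],"roll":0,"gripper":50},{"translation":[-60,0,-80],"roll":0,"gripper":50}]' 10
python3 -c "
from h import *
st();w=snap('wrist','w5');print(proj('wrist',[.624,-.0178,.004]),proj('wrist',[.624,-.0178,.08]));
for b in range(1,7):
  q=viewer.recognise('wrist',f'ball{b}_center');print([(np.round(d['bbox']).astype(int).tolist(),round(d['p'],2)) for d in q][:8]);break
cv2.imwrite('pics/w5.png',w)"
```

```text
time: 20.08
position: [0.6271, -0.0229, 0.1108]
tool_rot: [0.544, 0.839, 0.0, -0.0]
ft_force: [0.3, 0.0, -1.1]
grip_width: 0.0621
grip_force: 8.0
time: 20.5
position: [0.6285, -0.0247, 0.1106]
tool_rot: [0.544, 0.839, 0.0, 0.001]
ft_force: [0.0, 0.5, 0.1]
grip_width: 0.062
grip_force: 8.0
time: 20.92
position: [0.656, -0.0852, 0.1912]
tool_rot: [0.545, 0.838, -0.0, 0.005]
ft_force: [1.0, -1.3, -0.3]
grip_width: 0.0627
grip_force: 10.0
t 20.92 p [656.  -85.2 191.2] yawx 113.9 z [ 0.008 -0.006 -1.   ] F [ 1.  -1.3 -0.3] M [-0.08 -0.17  0.06] w 62.7 gf 10.0
[319.21789326 141.36251804] [319.19004976 146.01323379]
[([296, 74, 20, 23], 0.71)]
```

View pics/w5.png

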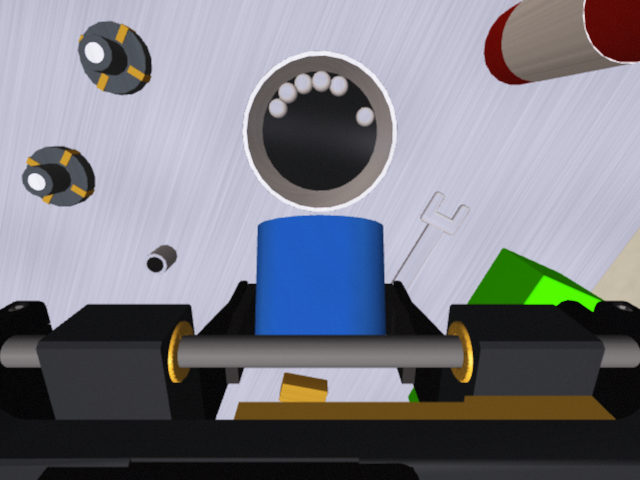

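```bash
python3 -m creep '[{"translation":[8,0,20],"roll":0,"gripper":50},{"translation":[8,0,40],"roll":0,"gripper":50},{"translation":[8,0,50],"roll":0,"gripper":50},{"translation":[8,0,50],"roll":0,"gripper":50}]' 7
python3 -m creep '[{"translation":[-3,0,3],"roll":0,"gripper":50},{"translation":[-6,0,7],"roll":0,"gripper":50},{"translation":[-10,0,11],"roll":0,"gripper":50},{"translation":[-16,0,15],"roll":0,"gripper":50},{"translation":[-22,0,20],"roll":0,"gripper":50}]' 7
python3 look.py 6
```

```text
time: 21.35
position: [0.6462, -0.07, 0.1367]
tool_rot: [0.544, 0.839, -0.001, -0.004]
ft_force: [0.1, 0.6, -0.6]
grip_width: 0.0623
grip_force: 7.0
time: 21.77
position: [0.6586, -0.0923, 0.1206]
tool_rot: [0.544, 0.839, 0.0, 0.001]
ft_force: [-0.1, 0.4, 1.3]
grip_width: 0.0621
grip_force: 7.0
t 21.77 p [658.6 -92.3 120.6] yawx 114.1 z [ 0.002 -0.    -1.   ] F [-0.1  0.4  1.3] M [ 0.06 -0.03  0.04] w 62.1 gf 7.0
all 18336 [249. 391.] [207. 385.]
bright 15344 [251. 382.] [208. 386.]
    .........................................          
     .......................................           
      .....................................            
        .  ... ..........................              
           .      ....................                 
                .     ............                     
                  .                                    
                 ++###################+                
            +++++#########################+.           
          +++++++#########################++++         
          +++++++#########################++++      
[... 276 characters left out ...]
.      
      .....################################++.....     
     ......###############################+++......    
   ........+##############################+++........  
............##############################++...........
............##############################++...........
.......................................................
.......................................................
                                                       
.......................................................
........         ######################   ....  .......
.....                 ############                 ....
....                                                ...
inward -30.6 up 40.6
```

```bash
python3 -m creep '[{"translation":[-7,0,6],"roll":0,"gripper":50},{"translation":[-13,0,12],"roll":0,"gripper":50},{"translation":[-17,0,18],"roll":0,"gripper":50},{"translation":[-20,0,24],"roll":0,"gripper":50}]' 7
python3 -m creep '[{"translation":[-1,0,6],"roll":0,"gripper":50},{"translation":[-2,0,12],"roll":0,"gripper":50},{"translation":[-2,0,16],"roll":0,"gripper":50},{"translation":[-2,0,16],"roll":0,"gripper":50}]' 7
python3 look.py 7
```

```text
time: 22.15
position: [0.6661, -0.1104, 0.095]
tool_rot: [0.544, 0.839, 0.0, -0.0]
ft_force: [0.3, -0.6, 0.6]
grip_width: 0.0626
grip_force: 7.0
time: 22.48
position: [0.6662, -0.1116, 0.0784]
tool_rot: [0.544, 0.839, -0.0, -0.001]
ft_force: [0.4, -1.4, -2.1]
grip_width: 0.062
grip_force: 7.0
t 22.48 p [ 666.2 -111.6   78.4] yawx 114.1 z [-0.001 -0.    -1.   ] F [ 0.4 -1.4 -2.1] M [-0.3  -0.23  0.01] w 62.0 gf 7.0
all 18381 [239. 400.] [208. 375.]
bright 13046 [240. 400.] [207. 375.]
     ... ... ................................          
      .  .     ...........................             
        ..         ....................                
             ..          ........                      
                                                       
                                                       
                                                       
                  ####################                 
               ##+++++###################              
            ##++++++++######################           
           #++++++++++####################+##      
[... 277 characters left out ...]
.      
      ..#++++++##########################++++++#..     
     ...##+++++##########################+++++#+...    
   ......##+++############################+++##......  
..........###++##########################++###.........
............################################...........
.......................................................
.......................................................
                                                       
.......................................................
........                .######                 .......
.....                                       .     .....
....                                           .    ...
inward -51.3 up -1.6
```

```bash
python3 -c "
from fitm import *
o=telemetry.get_obs();o2=dict(o)
import fitm
# seek with u centred
K,r,t=cam('wrist')
def bb(P):
    q=(P@r.T+t)@K.T;q=q[:,:2]/q[:,2:];return np.r_[q[:,0].max()-q[:,0].min(),q[:,1].min(),q[:,1].max()]
f=lambda p: bb(circ(p[0]*10,p[1]/100,p[2]/100,o)[72:])-[161,208,375]
for s in([2,1,3],[4,1,3],[3,-1,3]): 
  z=least_squares(f,np.array(s,float),diff_step=1e-3);print(z.x*10,z.fun.round(1))
st()"
```

```text
[25.90189505 13.84331573 35.12799695] [ 1.4  1.5 -1.4]
[25.90740393 13.84162402 35.12660722] [ 1.4  1.5 -1.4]
[25.89958953 13.84410893 35.1288458 ] [ 1.4  1.5 -1.4]
t 22.53 p [ 666.3 -111.6   79. ] yawx 114.1 z [-0.001 -0.    -1.   ] F [-0.1 -0.9 -2.7] M [-0.25 -0.13  0.02] w 62.3 gf 7.0
```

```bash
python3 -m creep '[{"translation":[-5,0,-30],"roll":0,"gripper":50},{"translation":[-5,0,-70],"roll":0,"gripper":50},{"translation":[-5,0,-70],"roll":0,"gripper":50}]' 8
python3 -c "
from h import *
st();delta([.394,-.274,.07])"
```

```text
time: 22.78
position: [0.6733, -0.1173, 0.1577]
tool_rot: [0.544, 0.839, 0.002, 0.007]
ft_force: [1.9, -0.7, -0.6]
grip_width: 0.0622
grip_force: 8.0
t 22.78 p [ 673.3 -117.3  157.7] yawx 114.1 z [ 0.013 -0.004 -1.   ] F [ 1.9 -0.7 -0.6] M [-0.01 -0.28  0.05] w 62.2 gf 8.0
delta [ -28.2 -319.8   84.7]
```

```bash
python3 -m creep '[{"translation":[-14,-160,0],"roll":0,"gripper":50},{"translation":[-14,-160,0],"roll":0,"gripper":50},{"translation":[-14,-160,0],"roll":0,"gripper":50},{"translation":[-14,-160,0],"roll":0,"gripper":50},{"translation":[-14,-160,0],"roll":0,"gripper":50}]'>/dev/null
python3 -m creep '[{"translation":[-14,-160,0],"roll":0,"gripper":50},{"translation":[-14,-160,0],"roll":0,"gripper":50},{"translation":[-14,-160,0],"roll":0,"gripper":50},{"translation":[-14,-160,0],"roll":0,"gripper":50},{"translation":[-14,-160,0],"roll":0,"gripper":50}]'>/dev/null
python3 -m creep '[{"translation":[0,0,30],"roll":0,"gripper":50},{"translation":[0,0,60],"roll":0,"gripper":50},{"translation":[0,0,85],"roll":0,"gripper":50},{"translation":[0,0,90],"roll":0,"gripper":50},{"translation":[0,0,90],"roll":0,"gripper":50}]' 7
python3 -c "
from h import *
st()"
```

```text
time: 24.03
position: [0.3881, -0.2714, 0.0588]
tool_rot: [0.544, 0.839, 0.001, -0.002]
ft_force: [0.6, -0.3, -0.6]
grip_width: 0.0622
grip_force: 7.0
t 24.03 p [ 388.1 -271.4   58.8] yawx 114.1 z [-0.002  0.003 -1.   ] F [ 0.6 -0.3 -0.6] M [ 0.05 -0.19  0.04] w 62.2 gf 7.0
```

```bash
python3 -m creep '[{"translation":[0,0,5],"roll":0,"gripper":50},{"translation":[0,0,9],"roll":0,"gripper":50},{"translation":[0,0,13],"roll":0,"gripper":50},{"translation":[0,0,17],"roll":0,"gripper":50},{"translation":[0,0,20],"roll":0,"gripper":50}]' 7
python3 -m creep '[{"translation":[0,0,2],"roll":0,"gripper":50},{"translation":[0,0,3],"roll":0,"gripper":50},{"translation":[0,0,4],"roll":0,"gripper":50}]' 7
python3 look.py 8
```

```text
time: 24.45
position: [0.3903, -0.2751, 0.0418]
tool_rot: [0.544, 0.839, -0.001, 0.004]
ft_force: [-0.3, -2.8, 10.4]
grip_width: 0.062
grip_force: 7.0
time: 24.7
position: [0.3906, -0.2757, 0.0381]
tool_rot: [0.544, 0.839, -0.002, 0.005]
ft_force: [0.0, -2.7, 9.5]
grip_width: 0.0627
grip_force: 7.0
t 24.70 p [ 390.6 -275.7   38.1] yawx 114.1 z [ 0.006 -0.008 -1.   ] F [ 0.  -2.7  9.5] M [-0.57 -0.1  -0.05] w 62.7 gf 7.0
all 19286 [233. 407.] [226. 400.]
bright 9645 [234. 406.] [225. 400.]
                                                       
                                                       
                                                       
                                                       
                                                       
                                                       
                                                       
                                                       
                                                       
                    #######++#######                   
               .###++++++++++++++++++###.     
[... 283 characters left out ...]
      
      +#++++++++########################++++++++#+     
     .##+++++++##########################+++++++##.    
   ...##+++++++###########################++++++##.... 
......##++++++############################++++++##.....
......+#++++++############################++++++#+.....
.......................................................
.......................................................
. .... ..  ....... ...... . ...........................
.......................................................
........    .##++++++##############++++++##.    .......
.....          ####++++++++++++++++++####          ....
....               #######++++#######               ...
inward -88.8 up -41.9
```

```bash
cat > f3.py <<'E'
from fitm import *
def f3(w,v0,v1):
    o=telemetry.get_obs();K,r,t=cam('wrist')
    def bb(P):
        q=(P@r.T+t)@K.T;q=q[:,:2]/q[:,2:];return np.r_[q[:,0].max()-q[:,0].min(),q[:,1].min(),q[:,1].max()]
    f=lambda p: bb(circ(p[0]*10,p[1]/100,p[2]/100,o)[72:])-[w,v0,v1]
    for s in([1,1,3],[3,1,3]):
        z=least_squares(f,np.array(s,float),diff_step=1e-3);print(z.x*10,z.fun.round(1))
E
python3 -c "
from f3 import *
f3(175,225.5,400)"
python3 -m creep '[{"translation":[0,0,1.5],"roll":0,"gripper":50},{"translation":[0,0,3],"roll":0,"gripper":50},{"translation":[0,0,4],"roll":0,"gripper":50},{"translation":[0,0,4],"roll":0,"gripper":50}]' 6
python3 look.py 9 | grep -v '[#.+][#.+]'
```

```text
[16.88842405 10.23296163 27.45114806] [-0.  0. -0.]
[40.32697262 -0.55410371 25.44048956] [-0.  0. -0.]
time: 25.08
position: [0.3905, -0.2755, 0.0339]
tool_rot: [0.544, 0.839, -0.001, 0.005]
ft_force: [-0.1, -3.0, 6.8]
grip_width: 0.0622
grip_force: 6.0
t 25.08 p [ 390.5 -275.5   33.9] yawx 114.1 z [ 0.006 -0.007 -1.   ] F [-0.1 -3.   6.8] M [-0.55 -0.12  0.03] w 62.2 gf 6.0
all 18865 [231. 409.] [239. 401.]
bright 9223 [232. 408.] [238. 400.]
                                                       
                                                       
                                                       
                                                       
                                                       
                                                       
                                                       
                                                       
                                                       
                                                       
inward -88.5 up -46.1
```

```bash
python3 -m creep '[{"translation":[0,0,0],"roll":0,"gripper":66},{"translation":[0,0,0],"roll":0,"gripper":68},{"translation":[0,0,0],"roll":0,"gripper":72},{"translation":[0,0,0],"roll":0,"gripper":87},{"translation":[0,0,0],"roll":0,"gripper":87}]'
python3 -m creep '[{"translation":[0,0,0],"roll":0,"gripper":87},{"translation":[0,0,-40],"roll":0,"gripper":87},{"translation":[0,0,-80],"roll":0,"gripper":87},{"translation":[0,0,-120],"roll":0,"gripper":87},{"translation":[0,0,-150],"roll":0,"gripper":87}]'
python3 look.py 10
python3 -c "
from h import *
o=telemetry.get_obs();xt=np.array([-.408,.913,0]);c=np.array(o['position'])
for ox in(0,.014):
  C=np.array([.3905,-.2755,0])+xt*ox;print([proj('wrist',C+[.032*np.cos(a),.032*np.sin(a),.06]).round() for a in(0,1.57,3.14,4.71)],proj('wrist',C+[0,0,.004]).round()) if ox==0 else None
snap('top','t4');print(viewer.recognise('top','cup')[:2])"
```

```text
time: 25.55
position: [0.3878, -0.272, 0.0319]
tool_rot: [0.544, 0.839, 0.0, -0.0]
ft_force: [-0.9, 0.0, -0.7]
grip_width: 0.078
grip_force: 0.0
time: 25.97
position: [0.3881, -0.2724, 0.1841]
tool_rot: [0.544, 0.839, -0.0, 0.0]
ft_force: [0.1, -0.2, -0.7]
grip_width: 0.0867
grip_force: 0.0
t 25.97 p [ 388.1 -272.4  184.1] yawx 114.1 z [ 0.001 -0.001 -1.   ] F [ 0.1 -0.2 -0.7] M [-0.03 -0.14 -0.01] w 86.7 gf 0.0
all 5430 [280. 356.] [212. 300.]
bright 2207 [280. 357.] [229. 300.]
                                                       
                                                       
                                                       
                                                       
                                                       
                                                       
                                                       
                         +++++                         
                     .++++++++++++                     
                    ++++#######++++                    
                   ++##############+                   
[... 421 characters left out ...]
                ...........
.......                                    ............
......                                    .............
.......................................................
.......................................................
.......................................................
.......................................................
.                                                 .....
..                                                     
.........                                              
inward -84.7 up 104.1
[array([356., 252.]), array([337., 200.]), array([283., 220.]), array([304., 270.])] [320. 218.]
[{'bbox': [454.4, 331.7, 40.8, 30.6], 'p': 0.67}]
```

```bash
python3 -c "
from h import *
im=cv2.imread('pics/top1.png');H,S,V=cv2.split(cv2.cvtColor(im,cv2.COLOR_BGR2HSV))
m=(((H<8)|(H>172))&(S>150)).astype(np.uint8);m[:, :440]=0;m[:,540:]=0;m[:220]=0;m[300:]=0
v,u=np.where(m);print(u.min(),u.max(),v.min(),v.max());(a,b),r=cv2.minEnclosingCircle(np.c_[u,v].astype(np.float32));print(a,b,r,ray('top',a,b,.02))
k=(V<60);k[:240]=0;k[275:]=0;k[:,:475]=0;k[:,505:]=0;v,u=np.where(k);print(u.min(),u.max(),v.min(),v.max(),u.mean(),v.mean());print(ray('top',u.mean(),v.mean(),.04))
st();delta([.5497,-.3265,.16])"
```

```text
458 514 232 288
486.4713134765625 260.0468444824219 28.72732162475586 [ 0.54774305 -0.32621939  0.02      ]
483 496 255 264 489.1545454545454 259.6181818181818
[ 0.54805224 -0.32508934  0.04      ]
t 26.12 p [ 389.1 -273.4  184.2] yawx 114.1 z [ 0.004 -0.005 -1.   ] F [ 0.5  0.2 -0.5] M [ 0.05 -0.1  -0.01] w 87.0 gf 0.0
delta [-114.   124.9   25. ]
```

```bash
python3 -m creep '[{"translation":[-114,125,0],"roll":0,"gripper":50},{"translation":[-114,125,0],"roll":0,"gripper":50},{"translation":[-114,125,0],"roll":0,"gripper":50},{"translation":[-114,125,0],"roll":0,"gripper":50},{"translation":[-114,125,0],"roll":0,"gripper":50}]'
python3 -m creep '[{"translation":[0,0,40],"roll":0,"gripper":50},{"translation":[0,0,80],"roll":0,"gripper":50},{"translation":[0,0,110],"roll":0,"gripper":50},{"translation":[0,0,130],"roll":0,"gripper":50},{"translation":[0,0,137],"roll":0,"gripper":50}]'
python3 -m creep '[{"translation":[0,0,0],"roll":0,"gripper":0},{"translation":[0,0,0],"roll":0,"gripper":0},{"translation":[0,0,0],"roll":0,"gripper":0},{"translation":[0,0,0],"roll":0,"gripper":0},{"translation":[0,0,0],"roll":0,"gripper":0}]' 30
python3 -c "
from h import *
st()"
```

```text
time: 26.53
position: [0.5551, -0.3281, 0.18]
tool_rot: [0.543, 0.839, 0.0, 0.003]
ft_force: [0.6, -0.2, -0.2]
grip_width: 0.0615
grip_force: 0.0
time: 26.95
position: [0.5448, -0.3222, 0.0393]
tool_rot: [0.544, 0.839, 0.001, -0.006]
ft_force: [-10.7, 7.5, 37.6]
grip_width: 0.0501
grip_force: 19.2
time: 27.37
position: [0.549, -0.3257, 0.0456]
tool_rot: [0.544, 0.839, -0.0, 0.001]
ft_force: [1.0, 0.3, 0.3]
grip_width: 0.0249
grip_force: 0.0
t 27.37 p [ 549.  -325.7   45.6] yawx 114.1 z [ 0.001 -0.001 -1.   ] F [1.  0.3 0.3] M [-0.03 -0.17  0.02] w 24.9 gf 0.0
```

```bash
python3 -m creep '[{"translation":[0,0,0],"roll":0,"gripper":0},{"translation":[0,0,0],"roll":0,"gripper":0},{"translation":[0,0,0],"roll":0,"gripper":0}]' 30
python3 -c "
from h import *
st()"
python3 -m creep '[{"translation":[0,0,-10],"roll":0,"gripper":0},{"translation":[0,0,-40],"roll":0,"gripper":0},{"translation":[0,0,-80],"roll":0,"gripper":0},{"translation":[0,0,-115],"roll":0,"gripper":0},{"translation":[0,0,-115],"roll":0,"gripper":0}]' 30
python3 -c "
from h import *
st();delta([.6248,-.0178,.165])"
```

```text
time: 27.62
position: [0.549, -0.3256, 0.0456]
tool_rot: [0.544, 0.839, -0.0, 0.001]
ft_force: [0.5, -0.5, 2.1]
grip_width: 0.021
grip_force: 30.0
t 27.62 p [ 549.  -325.6   45.6] yawx 114.1 z [ 0.001 -0.001 -1.   ] F [ 0.5 -0.5  2.1] M [-0.02 -0.18  0.04] w 21.0 gf 30.0
time: 28.03
position: [0.5523, -0.3283, 0.1681]
tool_rot: [0.544, 0.839, -0.001, 0.007]
ft_force: [-0.2, -1.0, -0.5]
grip_width: 0.0211
grip_force: 30.0
t 28.03 p [ 552.3 -328.3  168.1] yawx 114.1 z [ 0.011 -0.01  -1.   ] F [-0.2 -1.  -0.5] M [-0.12 -0.22 -0.01] w 21.1 gf 30.0
delta [253.8 193.    0.9]
```

```bash
python3 -m creep '[{"translation":[125,99,0],"roll":0,"gripper":0},{"translation":[125,99,0],"roll":0,"gripper":0},{"translation":[125,99,0],"roll":0,"gripper":0},{"translation":[125,99,0],"roll":0,"gripper":0},{"translation":[125,99,0],"roll":0,"gripper":0}]'>/dev/null
python3 -m creep '[{"translation":[125,99,0],"roll":0,"gripper":0},{"translation":[125,99,0],"roll":0,"gripper":0},{"translation":[125,99,0],"roll":0,"gripper":0},{"translation":[125,99,0],"roll":0,"gripper":0},{"translation":[125,99,0],"roll":0,"gripper":0}]'>/dev/null
python3 -m creep '[{"translation":[0,0,10],"roll":0,"gripper":0},{"translation":[0,0,20],"roll":0,"gripper":0},{"translation":[0,0,30],"roll":0,"gripper":0},{"translation":[0,0,30],"roll":0,"gripper":0}]'
python3 -c "
from h import *
st();delta([.6277,-.0166,.1116])"
```

```text
time: 29.2
position: [0.6249, -0.0176, 0.1267]
tool_rot: [0.545, 0.839, -0.001, -0.003]
ft_force: [0.2, -0.2, -2.1]
grip_width: 0.021
grip_force: 30.0
t 29.20 p [624.9 -17.6 126.7] yawx 114.0 z [-0.006  0.001 -1.   ] F [ 0.2 -0.2 -2.1] M [-0.02 -0.04  0.02] w 21.0 gf 30.0
delta [-0.2  3.1 15. ]
```

```bash
python3 -m creep '[{"translation":[0,1,0],"roll":0,"gripper":0},{"translation":[0,1,4],"roll":0,"gripper":0},{"translation":[0,1,8],"roll":0,"gripper":0},{"translation":[0,1,12],"roll":0,"gripper":0},{"translation":[0,1,15],"roll":0,"gripper":0}]'
python3 -m creep '[{"translation":[0,0,2],"roll":0,"gripper":0},{"translation":[0,0,3],"roll":0,"gripper":0},{"translation":[0,0,3],"roll":0,"gripper":0}]'
python3 -c "
from h import *
st()"
```

```text
time: 29.62
position: [0.6282, -0.0161, 0.1146]
tool_rot: [0.544, 0.839, -0.0, -0.0]
ft_force: [-0.6, 0.1, -2.5]
grip_width: 0.0211
grip_force: 30.0
time: 29.87
position: [0.6282, -0.0158, 0.1118]
tool_rot: [0.544, 0.839, -0.0, -0.0]
ft_force: [0.1, 0.0, -2.1]
grip_width: 0.021
grip_force: 30.0
t 29.87 p [628.2 -15.8 111.8] yawx 114.1 z [-0.  0. -1.] F [ 0.1  0.  -2.1] M [-0.03 -0.13 -0.01] w 21.0 gf 30.0
```

```bash
python3 -m creep '[{"translation":[0,0,1],"roll":0,"gripper":0},{"translation":[0,0,2],"roll":0,"gripper":0},{"translation":[0,0,2],"roll":0,"gripper":0}]'
python3 -m creep '[{"translation":[0,0,0],"roll":0,"gripper":45},{"translation":[0,0,0],"roll":0,"gripper":45},{"translation":[0,0,0],"roll":0,"gripper":45},{"translation":[0,0,0],"roll":0,"gripper":45}]'
python3 -m creep '[{"translation":[0,0,-30],"roll":0,"gripper":45},{"translation":[0,0,-70],"roll":0,"gripper":45},{"translation":[0,0,-110],"roll":0,"gripper":45},{"translation":[0,0,-110],"roll":0,"gripper":45}]'
python3 - <<'E'
from h import *
st()
w=snap('wrist','w11'); H,S,V=cv2.split(cv2.cvtColor(w,cv2.COLOR_BGR2HSV)); m=(((H<8)|(H>172))&(S>150));m[300:]=0;m[:,420:]=0;m[:,:220]=0;v,u=np.where(m);print("lid bbox wrist",u.min(),u.max(),v.min(),v.max())
o=telemetry.get_obs()
K,r,t=cam('wrist')
for z in(.086,.09,.096):
    P=np.array([[.6277-.0029+.056*np.cos(a),-.0178+.056*np.sin(a),z] for a in np.arange(0,6.3,.05)]);q=(P@r.T+t)@K.T;q=q[:,:2]/q[:,2:];print(z,q.min(0).round(),q.max(0).round())
snap('scene','s11');snap('top','t11')
for c in('scene','top'):
    for n in('tin_lid','cup','disc1','socket'): print(c,n,[(np.round(d["bbox"],1).tolist(),round(d["p"],2)) for d in viewer.recognise(c,n)][:4])
E
```

```text
time: 30.12
position: [0.6284, -0.0158, 0.1116]
tool_rot: [0.544, 0.839, 0.0, 0.0]
ft_force: [-3.3, -0.0, 6.3]
grip_width: 0.0213
grip_force: 30.0
time: 30.45
position: [0.6284, -0.0159, 0.11]
tool_rot: [0.544, 0.839, 0.0, 0.0]
ft_force: [-0.2, -0.4, -0.9]
grip_width: 0.0398
grip_force: 0.0
time: 30.78
position: [0.6334, -0.0167, 0.2284]
tool_rot: [0.544, 0.839, 0.003, 0.008]
ft_force: [2.1, -0.1, 0.7]
grip_width: 0.0449
grip_force: 0.0
t 30.78 p [633.4 -16.7 228.4] yawx 114.1 z [ 0.016 -0.003 -1.   ] F [ 2.1 -0.1  0.7] M [ 0.03 -0.18 -0.02] w 44.9 gf 0.0
lid bbox wrist 246 378 157 285
0.086 [243. 161.] [379. 292.]
0.09 [242. 162.] [380. 294.]
0.096 [241. 163.] [381. 297.]
scene tin_lid [([289.8, 244.2, 54.7, 40.3], 0.92)]
scene cup [([157.4, 228.0, 31.6, 37.6], 0.89)]
scene disc1 [([228.1, 229.1, 18.0, 20.6], 0.89), ([272.3, 221.9, 21.7, 19.8], 0.86), ([305.9, 203.2, 13.8, 21.4], 0.62)]
scene socket [([230.7, 269.9, 9.8, 14.2], 0.5), ([377.5, 248.5, 37.9, 69.6], 0.37)]
top tin_lid [([291.6, 202.3, 30.6, 40.5], 0.91), ([0.0, 193.3, 174.0, 95.7], 0.28)]
top cup [([454.8, 324.7, 43.4, 37.3], 0.83), ([293.4, 203.6, 29.1, 45.2], 0.53), ([376.4, 311.5, 30.1, 29.4], 0.39)]
top disc1 [([378.1, 311.7, 25.9, 29.1], 0.7), ([399.6, 145.2, 10.1, 18.8], 0.51)]
top socket []
```

```bash
python3 -c "
from h import *
delta([.4206,.0614,.16])"
cat > hub.py <<'E'
from h import *
import sys
def hub(cands):
    st(); o=telemetry.get_obs(); K,r,t=cam('wrist'); w=snap('wrist','h%d'%int(o['time']*100)); V=w.min(2)
    cc=-r.T@t
    ds=viewer.recognise('wrist','disc1'); print([(np.round(d["bbox"]).astype(int).tolist(),round(d["p"],2)) for d in ds][:4])
    for d in ds[:4]:
        if d['p']<.5: continue
        x,y,ww,h=np.round(d['bbox']).astype(int); x=max(x,0);y=max(y,0); sub=w[y:y+h,x:x+ww]; hs=cv2.cvtColor(sub,cv2.COLOR_BGR2HSV)
        m=((hs[...,1]<40)&(hs[...,2]>190)).astype(np.uint8)
        n,l,s,c=cv2.connectedComponentsWithStats(m); 
        ok=[i for i in range(1,n) if s[i,0]>0 and s[i,1]>0 and s[i,0]+s[i,2]<ww and s[i,1]+s[i,3]<h]
        if ok:
            i=max(ok,key=lambda i:s[i,4]); u,v=c[i]+[x,y]; dd=r.T@np.linalg.inv(K)@[u-5,v,1]; print('hub px',u.round(1),v.round(1),s[i].tolist(),'->',(cc+dd*(.036-cc[2])/dd[2]).round(4))
        u,v=x+ww/2,y+h/2; dd=r.T@np.linalg.inv(K)@[u-5,v,1]; print('   box->',(cc+dd*(.015-cc[2])/dd[2]).round(4))
hub(None)
E
```

```text
delta [ 155.  -157.6   59.3]
```

```bash
python3 -m creep '[{"translation":[155,-158,0],"roll":0,"gripper":50},{"translation":[155,-158,0],"roll":0,"gripper":50},{"translation":[155,-158,0],"roll":0,"gripper":50},{"translation":[155,-158,0],"roll":0,"gripper":50},{"translation":[155,-158,0],"roll":0,"gripper":50}]'>/dev/null
python3 -m creep '[{"translation":[15,-15,40],"roll":0,"gripper":50},{"translation":[15,-15,60],"roll":0,"gripper":50},{"translation":[15,-15,60],"roll":0,"gripper":50},{"translation":[15,-15,60],"roll":0,"gripper":50}]'>/dev/null
python3 hub.py
python3 -c "
from h import *
delta([.4206,.0614,.1])"
```

```text
t 32.08 p [413.2  64.2 159.7] yawx 114.1 z [-0.001  0.    -1.   ] F [ 0.  -0.6  0.6] M [-0.02 -0.11 -0.04] w 49.9 gf 0.0
[([286, 303, 56, 34], 0.76), ([242, 385, 32, 18], 0.76), ([299, 200, 63, 63], 0.68)]
   box-> [ 0.4375 -0.0177  0.015 ]
   box-> [ 0.42  -0.116  0.015]
hub px 330.1 242.0 [23, 34, 17, 17, 219] -> [0.417 0.063 0.036]
   box-> [0.4165 0.0656 0.015 ]
delta [-4.2  3.7 60.8]
```

```bash
python3 -m creep '[{"translation":[-2,4,40],"roll":0,"gripper":50},{"translation":[-2,4,80],"roll":0,"gripper":50},{"translation":[-2,4,105],"roll":0,"gripper":50},{"translation":[-2,4,118],"roll":0,"gripper":50},{"translation":[-2,4,124],"roll":0,"gripper":50}]'
python3 -m creep '[{"translation":[0,0,0],"roll":0,"gripper":0},{"translation":[0,0,0],"roll":0,"gripper":0},{"translation":[0,0,0],"roll":0,"gripper":0},{"translation":[0,0,0],"roll":0,"gripper":0},{"translation":[0,0,0],"roll":0,"gripper":0}]' 30
python3 -m creep '[{"translation":[0,0,0],"roll":0,"gripper":0},{"translation":[0,0,0],"roll":0,"gripper":0},{"translation":[0,0,0],"roll":0,"gripper":0}]' 30
python3 -c "
from h import *
st()"
python3 -m creep '[{"translation":[0,0,-30],"roll":0,"gripper":0},{"translation":[0,0,-70],"roll":0,"gripper":0},{"translation":[0,0,-110],"roll":0,"gripper":0},{"translation":[0,0,-120],"roll":0,"gripper":0},{"translation":[0,0,-120],"roll":0,"gripper":0}]' 30
python3 -c "
from h import *
st();delta([.4176,.3608,.155])"
```

```text
time: 32.6
position: [0.4191, 0.0635, 0.0346]
tool_rot: [0.544, 0.839, 0.0, 0.0]
ft_force: [0.5, 0.4, -0.3]
grip_width: 0.05
grip_force: 0.0
time: 33.02
position: [0.4191, 0.0639, 0.0371]
tool_rot: [0.544, 0.839, 0.001, 0.002]
ft_force: [0.6, 0.2, 5.1]
grip_width: 0.0252
grip_force: 30.1
time: 33.27
position: [0.4191, 0.0639, 0.037]
tool_rot: [0.544, 0.839, 0.001, 0.002]
ft_force: [1.2, -0.7, 6.9]
grip_width: 0.0247
grip_force: 30.0
t 33.27 p [419.1  63.9  37. ] yawx 114.1 z [ 0.004 -0.    -1.   ] F [ 1.2 -0.7  6.9] M [ 0.14 -0.38 -0.03] w 24.7 gf 30.0
time: 33.68
position: [0.4192, 0.0639, 0.159]
tool_rot: [0.544, 0.839, 0.002, 0.003]
ft_force: [-0.4, -1.2, -2.0]
grip_width: 0.0251
grip_force: 30.0
t 33.68 p [419.2  63.9 159. ] yawx 114.1 z [ 0.007 -0.001 -1.   ] F [-0.4 -1.2 -2. ] M [-0.   -0.12 -0.01] w 25.1 gf 30.0
delta [271.7 119.8   3.7]
```

```bash
python3 -m creep '[{"translation":[136,60,0],"roll":0,"gripper":0},{"translation":[136,60,0],"roll":0,"gripper":0},{"translation":[136,60,0],"roll":0,"gripper":0},{"translation":[136,60,0],"roll":0,"gripper":0},{"translation":[136,60,0],"roll":0,"gripper":0}]'>/dev/null
python3 -m creep '[{"translation":[136,60,0],"roll":0,"gripper":0},{"translation":[136,60,0],"roll":0,"gripper":0},{"translation":[136,60,0],"roll":0,"gripper":0},{"translation":[136,60,0],"roll":0,"gripper":0},{"translation":[136,60,0],"roll":0,"gripper":0}]'
python3 -m creep '[{"translation":[0,0,40],"roll":0,"gripper":0},{"translation":[0,0,75],"roll":0,"gripper":0},{"translation":[0,0,98],"roll":0,"gripper":0},{"translation":[0,0,108],"roll":0,"gripper":0},{"translation":[0,0,112],"roll":0,"gripper":0}]'
python3 -c "
from h import *
st()"
```

```text
time: 34.52
position: [0.4159, 0.3648, 0.1545]
tool_rot: [0.542, 0.84, 0.001, -0.0]
ft_force: [0.0, 0.3, -1.8]
grip_width: 0.0252
grip_force: 30.0
time: 34.93
position: [0.4129, 0.3582, 0.0421]
tool_rot: [0.544, 0.839, -0.005, -0.002]
ft_force: [-7.3, -5.9, 24.3]
grip_width: 0.0249
grip_force: 30.0
t 34.93 p [412.9 358.2  42.1] yawx 114.1 z [-0.009 -0.006 -1.   ] F [-7.3 -5.9 24.3] M [-0.88  0.97  0.04] w 24.9 gf 30.0
```

```bash
python3 -m creep '[{"translation":[0,0,-1],"roll":0,"gripper":45},{"translation":[0,0,-1],"roll":0,"gripper":45},{"translation":[0,0,-1],"roll":0,"gripper":45},{"translation":[0,0,-1],"roll":0,"gripper":45}]'
python3 -m creep '[{"translation":[0,0,-30],"roll":0,"gripper":50},{"translation":[0,0,-70],"roll":0,"gripper":50},{"translation":[0,0,-110],"roll":0,"gripper":50},{"translation":[0,0,-115],"roll":0,"gripper":50}]'
python3 -c "
from h import *
st();delta([.443,-.032,.158])"
```

```text
time: 35.27
position: [0.4171, 0.3614, 0.0458]
tool_rot: [0.544, 0.839, 0.001, 0.001]
ft_force: [-0.3, -0.7, 0.2]
grip_width: 0.0415
grip_force: 0.0
time: 35.6
position: [0.42, 0.3636, 0.1669]
tool_rot: [0.544, 0.839, 0.006, 0.003]
ft_force: [0.9, 0.3, -0.2]
grip_width: 0.0497
grip_force: 0.0
t 35.60 p [420.  363.6 166.9] yawx 114.1 z [ 0.012  0.007 -1.   ] F [ 0.9  0.3 -0.2] M [ 0.   -0.19  0.02] w 49.7 gf 0.0
delta [-370.5 -140.7    6.4]
```

```bash
python3 -m creep '[{"translation":[-185,-70,0],"roll":0,"gripper":50},{"translation":[-185,-70,0],"roll":0,"gripper":50},{"translation":[-185,-70,0],"roll":0,"gripper":50},{"translation":[-185,-70,0],"roll":0,"gripper":50},{"translation":[-185,-70,0],"roll":0,"gripper":50}]'>/dev/null
python3 -m creep '[{"translation":[-185,-70,0],"roll":0,"gripper":50},{"translation":[-185,-70,0],"roll":0,"gripper":50},{"translation":[-185,-70,0],"roll":0,"gripper":50},{"translation":[-185,-70,0],"roll":0,"gripper":50},{"translation":[-185,-70,0],"roll":0,"gripper":50}]'>/dev/null
python3 -m creep '[{"translation":[0,0,0],"roll":0,"gripper":50},{"translation":[0,0,0],"roll":0,"gripper":50}]'
python3 hub.py
```

```text
time: 36.6
position: [0.4399, -0.0355, 0.1603]
tool_rot: [0.546, 0.838, 0.0, 0.001]
ft_force: [-0.2, 0.1, 0.2]
grip_width: 0.0499
grip_force: 0.0
t 36.60 p [439.9 -35.5 160.3] yawx 113.8 z [ 0.002 -0.    -1.   ] F [-0.2  0.1  0.2] M [ 0.03 -0.11 -0.02] w 49.9 gf 0.0
[([302, 195, 60, 61], 0.68), ([238, 298, 53, 42], 0.63)]
hub px 331.2 235.1 [21, 32, 17, 17, 223] -> [ 0.4427 -0.0314  0.036 ]
   box-> [ 0.4428 -0.0291  0.015 ]
hub px 288.0 305.0 [50, 7, 1, 1, 1] -> [ 0.4345 -0.1021  0.036 ]
   box-> [ 0.4225 -0.1353  0.015 ]
```

```bash
python3 -m creep '[{"translation":[2,5,40],"roll":0,"gripper":50},{"translation":[2,5,80],"roll":0,"gripper":50},{"translation":[2,5,105],"roll":0,"gripper":50},{"translation":[2,5,118],"roll":0,"gripper":50},{"translation":[2,5,123],"roll":0,"gripper":50}]'
python3 -m creep '[{"translation":[0,0,0],"roll":0,"gripper":0},{"translation":[0,0,0],"roll":0,"gripper":0},{"translation":[0,0,0],"roll":0,"gripper":0},{"translation":[0,0,0],"roll":0,"gripper":0},{"translation":[0,0,0],"roll":0,"gripper":0}]' 30
python3 -m creep '[{"translation":[0,0,0],"roll":0,"gripper":0},{"translation":[0,0,0],"roll":0,"gripper":0},{"translation":[0,0,0],"roll":0,"gripper":0}]' 30
python3 -c "
from h import *
st()"
python3 -m creep '[{"translation":[0,0,-30],"roll":0,"gripper":0},{"translation":[0,0,-70],"roll":0,"gripper":0},{"translation":[0,0,-110],"roll":0,"gripper":0},{"translation":[0,0,-120],"roll":0,"gripper":0},{"translation":[0,0,-120],"roll":0,"gripper":0}]' 30
python3 -c "
from h import *
st();delta([.4443,.3015,.155])"
```

```text
time: 37.12
position: [0.4415, -0.0276, 0.035]
tool_rot: [0.543, 0.84, -0.001, -0.002]
ft_force: [-0.7, 0.2, 0.1]
grip_width: 0.0498
grip_force: 0.0
time: 37.53
position: [0.4442, -0.03, 0.038]
tool_rot: [0.544, 0.839, 0.001, 0.002]
ft_force: [0.7, 2.4, 2.5]
grip_width: 0.0252
grip_force: 30.1
time: 37.78
position: [0.4442, -0.03, 0.038]
tool_rot: [0.544, 0.839, 0.001, 0.002]
ft_force: [1.5, 2.2, 6.8]
grip_width: 0.0251
grip_force: 30.0
t 37.78 p [444.2 -30.   38. ] yawx 114.1 z [ 0.003 -0.001 -1.   ] F [1.5 2.2 6.8] M [ 0.45 -0.35  0.06] w 25.1 gf 30.0
time: 38.2
position: [0.4448, -0.0305, 0.1601]
tool_rot: [0.544, 0.839, 0.001, 0.004]
ft_force: [0.4, 0.6, -1.5]
grip_width: 0.0251
grip_force: 30.0
t 38.20 p [444.8 -30.5 160.1] yawx 114.1 z [ 0.007 -0.003 -1.   ] F [ 0.4  0.6 -1.5] M [ 0.01 -0.17 -0.  ] w 25.1 gf 30.0
delta [303.2 135.1   4.2]
```

```bash
python3 -m creep '[{"translation":[152,68,0],"roll":0,"gripper":0},{"translation":[152,68,0],"roll":0,"gripper":0},{"translation":[152,68,0],"roll":0,"gripper":0},{"translation":[152,68,0],"roll":0,"gripper":0},{"translation":[152,68,0],"roll":0,"gripper":0}]'>/dev/null
python3 -m creep '[{"translation":[152,68,0],"roll":0,"gripper":0},{"translation":[152,68,0],"roll":0,"gripper":0},{"translation":[152,68,0],"roll":0,"gripper":0},{"translation":[152,68,0],"roll":0,"gripper":0},{"translation":[152,68,0],"roll":0,"gripper":0}]'
python3 -m creep '[{"translation":[0,0,40],"roll":0,"gripper":0},{"translation":[0,0,75],"roll":0,"gripper":0},{"translation":[0,0,98],"roll":0,"gripper":0},{"translation":[0,0,108],"roll":0,"gripper":0},{"translation":[0,0,112],"roll":0,"gripper":0}]'
python3 -m creep '[{"translation":[0,0,1],"roll":0,"gripper":0},{"translation":[0,0,1],"roll":0,"gripper":0}]'
python3 -m creep '[{"translation":[0,0,-1],"roll":0,"gripper":45},{"translation":[0,0,-1],"roll":0,"gripper":45},{"translation":[0,0,-1],"roll":0,"gripper":45},{"translation":[0,0,-1],"roll":0,"gripper":45}]'
python3 -m creep '[{"translation":[0,0,-30],"roll":0,"gripper":50},{"translation":[0,0,-70],"roll":0,"gripper":50},{"translation":[0,0,-110],"roll":0,"gripper":50},{"translation":[0,0,-115],"roll":0,"gripper":50}]'
python3 -c "
from h import *
st();delta([.4225,-.147,.158])"
```

```text
time: 39.03
position: [0.4429, 0.3092, 0.1558]
tool_rot: [0.542, 0.841, 0.002, -0.0]
ft_force: [0.2, 0.0, -2.2]
grip_width: 0.0254
grip_force: 30.0
time: 39.45
position: [0.4399, 0.3012, 0.043]
tool_rot: [0.544, 0.839, -0.004, -0.003]
ft_force: [-9.4, -3.6, 25.6]
grip_width: 0.0253
grip_force: 30.1
time: 39.62
position: [0.4432, 0.3026, 0.0439]
tool_rot: [0.544, 0.839, -0.0, -0.0]
ft_force: [0.3, 0.8, -1.5]
grip_width: 0.0253
grip_force: 30.0
time: 39.95
position: [0.4437, 0.3034, 0.0456]
tool_rot: [0.544, 0.839, 0.001, 0.0]
ft_force: [-0.6, 0.4, 0.4]
grip_width: 0.0419
grip_force: 0.0
time: 40.28
position: [0.4468, 0.305, 0.1663]
tool_rot: [0.544, 0.839, 0.005, 0.004]
ft_force: [0.5, -0.9, 1.1]
grip_width: 0.0494
grip_force: 0.0
t 40.28 p [446.8 305.  166.3] yawx 114.1 z [ 0.012  0.005 -1.   ] F [ 0.5 -0.9  1.1] M [-0.   -0.17 -0.03] w 49.4 gf 0.0
delta [-402.6 -206.9    5.7]
```

```bash
python3 -m creep '[{"translation":[-185,-95,0],"roll":0,"gripper":50},{"translation":[-185,-95,0],"roll":0,"gripper":50},{"translation":[-185,-95,0],"roll":0,"gripper":50},{"translation":[-185,-95,0],"roll":0,"gripper":50},{"translation":[-185,-95,0],"roll":0,"gripper":50}]'>/dev/null
python3 -m creep '[{"translation":[-185,-95,0],"roll":0,"gripper":50},{"translation":[-185,-95,0],"roll":0,"gripper":50},{"translation":[-185,-95,0],"roll":0,"gripper":50},{"translation":[-185,-95,0],"roll":0,"gripper":50},{"translation":[-185,-95,0],"roll":0,"gripper":50}]'>/dev/null
python3 -m creep '[{"translation":[-31,-17,0],"roll":0,"gripper":50},{"translation":[-31,-17,0],"roll":0,"gripper":50},{"translation":[-31,-17,0],"roll":0,"gripper":50},{"translation":[-31,-17,0],"roll":0,"gripper":50}]'
python3 hub.py
```

```text
time: 41.45
position: [0.4173, -0.1469, 0.1598]
tool_rot: [0.544, 0.839, 0.0, -0.001]
ft_force: [-0.1, 1.3, 0.4]
grip_width: 0.0499
grip_force: 0.0
t 41.45 p [ 417.3 -146.9  159.8] yawx 114.0 z [-0.001  0.001 -1.   ] F [-0.1  1.3  0.4] M [-0.01 -0.14 -0.01] w 49.9 gf 0.0
[([297, 202, 68, 60], 0.72), ([615, 167, 24, 105], 0.71)]
hub px 330.0 240.4 [25, 31, 17, 16, 221] -> [ 0.4206 -0.1468  0.036 ]
   box-> [ 0.4213 -0.1457  0.015 ]
   box-> [ 0.643 -0.035  0.015]
```

```bash
python3 -m creep '[{"translation":[-1,5,40],"roll":0,"gripper":50},{"translation":[-1,5,80],"roll":0,"gripper":50},{"translation":[-1,5,105],"roll":0,"gripper":50},{"translation":[-1,5,118],"roll":0,"gripper":50},{"translation":[-1,5,123],"roll":0,"gripper":50}]'
python3 -m creep '[{"translation":[0,0,0],"roll":0,"gripper":0},{"translation":[0,0,0],"roll":0,"gripper":0},{"translation":[0,0,0],"roll":0,"gripper":0},{"translation":[0,0,0],"roll":0,"gripper":0},{"translation":[0,0,0],"roll":0,"gripper":0}]' 30
python3 -m creep '[{"translation":[0,0,0],"roll":0,"gripper":0},{"translation":[0,0,0],"roll":0,"gripper":0},{"translation":[0,0,0],"roll":0,"gripper":0}]' 30
python3 -c "
from h import *
st()"
python3 -m creep '[{"translation":[0,0,-30],"roll":0,"gripper":0},{"translation":[0,0,-70],"roll":0,"gripper":0},{"translation":[0,0,-110],"roll":0,"gripper":0},{"translation":[0,0,-120],"roll":0,"gripper":0},{"translation":[0,0,-120],"roll":0,"gripper":0}]' 30
python3 -c "
from h import *
st();delta([.471,.2422,.155])"
```

```text
time: 41.97
position: [0.4218, -0.1438, 0.0349]
tool_rot: [0.543, 0.84, 0.0, -0.002]
ft_force: [0.9, -0.2, -0.1]
grip_width: 0.0498
grip_force: 0.0
time: 42.38
position: [0.4237, -0.1465, 0.038]
tool_rot: [0.544, 0.839, 0.0, 0.001]
ft_force: [0.9, 1.8, 3.1]
grip_width: 0.0251
grip_force: 30.1
time: 42.63
position: [0.4237, -0.1466, 0.038]
tool_rot: [0.544, 0.839, 0.0, 0.001]
ft_force: [2.0, 1.7, 6.3]
grip_width: 0.0249
grip_force: 30.0
t 42.63 p [ 423.7 -146.6   38. ] yawx 114.1 z [ 0.003 -0.001 -1.   ] F [2.  1.7 6.3] M [ 0.41 -0.45 -0.03] w 24.9 gf 30.0
time: 43.05
position: [0.4244, -0.1473, 0.1601]
tool_rot: [0.544, 0.839, -0.0, 0.004]
ft_force: [-0.7, -0.7, -1.1]
grip_width: 0.0255
grip_force: 30.0
t 43.05 p [ 424.4 -147.3  160.1] yawx 114.1 z [ 0.007 -0.004 -1.   ] F [-0.7 -0.7 -1.1] M [-0.04 -0.1  -0.02] w 25.5 gf 30.0
delta [336.6 201.5   3.7]
```

```bash
python3 -m creep '[{"translation":[168,100,0],"roll":0,"gripper":0},{"translation":[168,100,0],"roll":0,"gripper":0},{"translation":[168,100,0],"roll":0,"gripper":0},{"translation":[168,100,0],"roll":0,"gripper":0},{"translation":[168,100,0],"roll":0,"gripper":0}]'>/dev/null
python3 -m creep '[{"translation":[168,100,0],"roll":0,"gripper":0},{"translation":[168,100,0],"roll":0,"gripper":0},{"translation":[168,100,0],"roll":0,"gripper":0},{"translation":[168,100,0],"roll":0,"gripper":0},{"translation":[168,100,0],"roll":0,"gripper":0}]'>/dev/null
python3 -m creep '[{"translation":[0,0,40],"roll":0,"gripper":0},{"translation":[0,0,75],"roll":0,"gripper":0},{"translation":[0,0,98],"roll":0,"gripper":0},{"translation":[0,0,108],"roll":0,"gripper":0},{"translation":[0,0,112],"roll":0,"gripper":0}]'
python3 -m creep '[{"translation":[0,0,2],"roll":0,"gripper":0},{"translation":[0,0,2],"roll":0,"gripper":0}]'
python3 -m creep '[{"translation":[0,0,0],"roll":0,"gripper":45},{"translation":[0,0,0],"roll":0,"gripper":45},{"translation":[0,0,0],"roll":0,"gripper":45},{"translation":[0,0,0],"roll":0,"gripper":45}]'
python3 -m creep '[{"translation":[0,0,-30],"roll":0,"gripper":50},{"translation":[0,0,-70],"roll":0,"gripper":50},{"translation":[0,0,-110],"roll":0,"gripper":50},{"translation":[0,0,-150],"roll":0,"gripper":50}]'
python3 -m creep '[{"translation":[-180,-90,0],"roll":0,"gripper":50},{"translation":[-180,-90,0],"roll":0,"gripper":50},{"translation":[-180,-90,0],"roll":0,"gripper":50},{"translation":[-180,-90,0],"roll":0,"gripper":50},{"translation":[-180,-90,0],"roll":0,"gripper":50}]'
python3 - <<'E'
from h import *
for c in('scene','top'):
    snap(c,'end_'+c)
    for n in('case','disc1','tin_lid','cup','socket','gauge_block','wrench','spray_can'): print(c,n,[(np.round(d["bbox"],1).tolist(),round(d["p"],2)) for d in viewer.recognise(c,n)][:5])
for T in((.4176,.3608),(.4443,.3015),(.471,.2422)): print(proj('top',[*T,.041]).round(),proj('scene',[*T,.041]).round())
E
```

```text
time: 44.3
position: [0.4644, 0.2413, 0.0428]
tool_rot: [0.544, 0.839, -0.004, -0.004]
ft_force: [-7.8, -0.5, 27.6]
grip_width: 0.0248
grip_force: 30.1
time: 44.47
position: [0.4661, 0.2415, 0.0432]
tool_rot: [0.544, 0.839, -0.002, -0.001]
ft_force: [-0.3, -0.3, -1.8]
grip_width: 0.0252
grip_force: 30.0
time: 44.8
position: [0.4689, 0.2421, 0.0433]
tool_rot: [0.544, 0.839, 0.0, 0.0]
ft_force: [0.3, 1.0, 0.5]
grip_width: 0.0416
grip_force: 0.0
time: 45.13
position: [0.4679, 0.2419, 0.1944]
tool_rot: [0.544, 0.839, -0.0, -0.0]
ft_force: [0.9, 0.7, -1.6]
grip_width: 0.0496
grip_force: 0.0
time: 45.55
position: [0.4593, 0.0389, 0.1934]
tool_rot: [0.544, 0.839, 0.0, 0.001]
ft_force: [1.1, 0.2, 0.2]
grip_width: 0.0501
grip_force: 0.0
scene case [([350.1, 132.9, 146.5, 104.1], 0.85), ([157.6, 229.5, 30.8, 35.2], 0.7), ([292.8, 278.0, 47.7, 28.3], 0.17)]
scene disc1 [([386.1, 184.0, 21.3, 20.7], 0.83), ([380.7, 193.0, 12.0, 12.1], 0.53), ([399.6, 169.9, 18.9, 21.5], 0.49)]
scene tin_lid [([289.8, 244.4, 54.0, 39.3], 0.96)]
scene cup [([154.9, 227.1, 35.1, 34.1], 0.96), ([385.1, 185.7, 20.8, 20.3], 0.31)]
scene socket []
scene gauge_block [([207.1, 345.1, 25.3, 27.5], 0.56)]
scene wrench [([264.4, 326.0, 80.8, 38.6], 0.79), ([156.3, 229.7, 31.3, 32.3], 0.35)]
scene spray_can [([380.6, 246.1, 38.6, 73.5], 0.91)]
top case [([0.0, 194.0, 225.1, 184.4], 0.9)]
top disc1 [([169.2, 290.1, 29.3, 29.1], 0.97), ([106.6, 318.0, 32.5, 30.8], 0.96), ([138.8, 301.8, 32.8, 29.0], 0.88), ([454.2, 221.4, 65.7, 71.5], 0.59)]
top tin_lid [([292.6, 185.1, 66.8, 60.7], 0.69)]
top cup [([454.9, 322.4, 40.5, 37.8], 0.58)]
top socket [([406.6, 262.5, 14.1, 12.5], 0.43)]
top gauge_block [([447.8, 156.8, 17.8, 28.2], 0.61)]
top wrench [([323.2, 138.6, 90.8, 24.1], 0.9)]
top spray_can [([227.3, 120.1, 43.4, 49.3], 0.82)]
[114. 333.] [413. 175.]
[148. 318.] [399. 187.]
[180. 303.] [384. 199.]
```

Run:
```python
from h import *
for c in('scene','top'):
    im=cv2.imread(f'pics/end_{c}.png');H,S,V=cv2.split(cv2.cvtColor(im,cv2.COLOR_BGR2HSV));m=((H>100)&(H<125)&(S>90)&(V>25))
    x0,x1,y0,y1=(140,205,210,280) if c=='scene' else(430,510,310,380)
    v,u=np.where(m[y0:y1,x0:x1]);print(c,u.min()+x0,u.max()+x0,v.min()+y0,v.max()+y0)
    for C in((.400,-.296),(.397,-.290),(.398,-.285)):
        q=np.array([proj(c,[C[0]+.032*np.cos(a),C[1]+.032*np.sin(a),z]) for a in np.arange(0,6.3,.1) for z in(0,.06)]);print(C,q.min(0).round(),q.max(0).round())
```

```text
scene 157 186 228 262
(0.4, -0.296) [155. 228.] [188. 264.]
(0.397, -0.29) [158. 226.] [190. 262.]
(0.398, -0.285) [160. 226.] [192. 262.]
top 455 495 326 361
(0.4, -0.296) [452. 321.] [496. 360.]
(0.397, -0.29) [449. 323.] [493. 361.]
(0.398, -0.285) [447. 322.] [490. 361.]
```

Everything matches the goal: the cup is upright, the tin's lid is home, three discs lie in the case and its lid is on its stop. I'm handing in.

```bash
python3 -c "
from rig import hand_in
print(hand_in())"
```

```text
the job is handed in; nothing more can be done
None
```

I handed the job in with the case lid open on its stop, all six balls in the tin with its lid back home, the empty cup upright on the bench, and the three discs hub up on the case floor; I stood the cup before putting the tin lid back, since the gripper was still holding it.

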